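# Dock a mosaic tray and turn its lock collar to the locked mark

## Robot

A 6-joint arm with a two-finger parallel gripper is mounted at the origin on the work surface. World frame = base frame: x ahead of the robot, y to its left, z up, the work surface at z = 0. Lengths are in m, angles in rad, forces in N, time in s.
With the tool pointing down it reaches from about 0.35 to 0.925 m from the base axis. Payload 6.4 kg.
Tool frame: the origin (TCP) lies at the very end of the fingers, on their centre line; the grasp point (between the pads) lies 19 mm behind it; z points along the fingers, y is the direction in which the jaws open and shut (so a half turn about z gives the same grasp; the last joint's range is limited). The gripper opens to 94 mm and grips with 3 to 60 N. Pads are 16 mm wide; open, the fingers measure 119 mm over their backs; the gripper's body (75 mm by 177 mm) begins 78 mm behind the grasp point.
Start: joints at [1.006, 0.245, 1.558, -0, 1.339, -0.174], TCP at [0.248, 0.601, 0.183] pointing down, gripper open.
Joint ranges: [-3.13, 3.13], [-1.02, 2.26], [0.13, 2.54], [-0.95, 4.09], [0.21, 2.88], [-2.74, 2.74]. Speed limits (rad/s): [2.57, 2.57, 3.14, 3.14, 3.14, 3.14].

## Interface

Orientations are given as a unit quaternion [w, x, y, z].
In Python, from workcell import r gives the robot as it stands.
- The arm moves only by the shell command python3 -m pendant 'ROWS' [FORCE]. ROWS is JSON, a list of rows, each an object of numbers: "tx", "ty", "tz": the shift along the tool's x, y, z in mm; "wx", "wy", "wz": the turn, a rotation vector about the tool's x, y, z in degrees; "gripper": the opening, from -1 (shut) to 1 (fully open), so that 0 is half open. A call has exactly 8 rows; each row shifts and turns the commanded pose from where the row before left it, along the tool's axes as they then stand; what a row does not reach is not made up. A row lasts 1/10 s, in which the tool goes at most 50 mm and 8.59 degrees, less where a joint would pass 70% of its speed; a pose out of reach is approached as far as the arm can. A call is refused whole if a number of a shift passes 50 or a number of a turn 8.59, either way. A call with a gripper value outside its range is refused whole. The fingers move at their own pace and stop on an object; FORCE is the grip in N (left out, the last holds). Time passes only in rows, so rows that do not move let the fingers close, or fill a call up. It gives the time, the measured TCP pose, the force and the opening at its end, in the units of the state.
- r.get_obs(): the state, without advancing time (a new reading comes with each control period).
- r.camera(name): name is "side" or "top" or "wrist"; returns (picture, depth): 420x560x3 uint8, blue, green, red; 420x560 float32, m along the optical axis (not along the pixel's ray), 0 where there is no reading.
- r.camera_info(name): a dict with "camera_matrix" (3x3 intrinsics, pixels), "rvec" (rotation vector, rad) and "tvec" (3), from world to camera coordinates, as OpenCV has them. Camera axes: x right, y down, z forward; pixel columns grow to the right and rows downward; lengths in m; the calibration is good to about 2 mm. The wrist camera is an equidistant fisheye: a pixel r from the principal point sees the ray r / f radians off the axis. A picture is of the moment at which its call begins: read the wrist's pose just before it. camera_info takes no time and is no camera call; for the wrist camera it gives the pose at the moment of the call.
- r.finish_job(): hands the job in, once; it reports no verdict.
The state is a dict: "t": time; "joint_positions": joint angles; "qd": joint speeds; "joint_efforts": joint torques, N m; "eef_pos": TCP position; "eef_rot": TCP orientation; "force": force on the tool from outside, world axes, zero at the start; "ft_torque": the same for the moment, N m; "gripper_width": opening from 0.0 (shut) to 1.0 (fully open).
Only numpy, scipy, OpenCV 4.12 (cv2) and the standard library are available. Lean on these libraries where they do the work, as an engineer would, in place of code of your own. Each camera call takes 0.05 s, during which the arm holds its last target.

## Task

Dock the small mosaic tray and lock it in: the lock collar at the dock's mouth was left closed, so first swing it by its red lug all the way back to the black open mark, slide the tray through the mouth until it is fully home against the blue end stop, then turn the collar until the red lug points at the green locked mark, and let go. The tesserae are not glued yet, so keep the tray flat on the bench, and leave the other things on the bench where they are.

Things in the scene. Friction and masses are not known exactly. Their poses are not given: they have to be found in the camera images.
- dock: Tray dock fixed to the bench: a U of low aluminium rails, 16 mm high, with a blue end stop and a captive lock collar at its mouth. Place and yaw vary. Origin: on the bench where the centre of the tray's underside is when the tray is fully home; x = direction in which the tray slides in, z up. Rails' inner faces at y = -53 mm (long fence, x -126 to 64) and y = +53 mm (short rail, x -40 to 64).
- mouth (a point): On the bench in the middle of the dock's mouth, dock x = -150 mm, y = 0. Mouth flares on both sides open out from about y = +-55 mm at x = -126 to y = +-85 mm at x = -190, 16 mm high. The channel's floor is the bench itself, no step; the tray has 3 mm play each side between the rails.
- stop (a point): Top edge of the blue end stop's inner face, mid-channel, dock x = +50 mm, 20 mm above the bench; the tray's front side touches this face when home.
- tray: Loose square wooden tray of red and green mosaic, 100 x 100 mm, corners rounded 6 mm, 24 mm high, 0.3 to 0.65 kg; border 6 mm wide standing 8 mm above the tesserae. Origin: centre of its underside; x, y along its sides. It starts before the dock's mouth, its x axis within 0.25 rad of the dock's x. It can be pushed on its rear side.
- collar (a joint): Turn of the lock collar about its upright axis (rad): 0 = open stop, lug at the black mark; grows clockwise seen from above; 1.396 = lug at the middle of the green locked mark; hard stop at 2.3. Friction holds it where it is left (0.1 N m, 2 to 3 N at the lug). Starts between 1.0 and 2.2.
- flange (a point): Middle of the rim of the collar's steel flange: a sector 65 degrees wide, 58 mm radius, 3 to 13 mm above the bench. Above about 0.6 rad of turn it reaches into the channel: it bars the way while the tray is out, and stands about 2 mm behind the tray's rear corner when the tray is home. Well past the mark it lets go again.
- lug (a point): Centre of the top of the red lug: an upright peg 14 mm across, 45 mm from the collar axis, standing free from 30 to 64 mm above the bench on a flat red arm (12 mm wide, under 30 mm high) whose short pointer ends 62 mm from the axis. Seen from the axis it lies at (2.443 - joint) rad counter-clockwise from the dock's x.
- collar_axis (a point): On the collar's upright axis at the top of the steel collar ring (50 mm across), 30 mm above the bench, dock x = -100, y = +79 mm; the brass post in it ends 38 mm above the bench.
- lock_mark (a point): Top of the green locked mark on the white index plate, 70 mm from the collar axis; mark 9 mm wide, 6 mm above the bench.
- open_mark (a point): Top of the black open mark on the white index plate, 70 mm from the collar axis; mark 9 mm wide, 6 mm above the bench.
- bowl: terracotta-red bowl, 150 mm wide, 60 mm high; origin at its underside
- spatula: spatula lying flat on the bench on the robot side of the tray; origin near its middle
- brush: green-handled brush lying flat on the bench
- glue: white bottle with red cap, 56 mm wide, 130 mm high; origin at its underside
- tapper: wooden tapping block 90 x 50 x 35 mm beyond the dock's long fence
- samples: little stack of three 40 mm square sample tiles (red, green, white), 24 mm high, on the robot's side of the dock
- calculator: black desk calculator 75 x 120 x 16 mm
There are look-alikes about, which are no part of the job. Several things have the shape of the tray; the one meant has the colours described above.

How it is judged:
By the outcome, as a careful person would: the job done as asked, in the order asked, and still so for the second after the job is handed in, with the robot touching nothing.
It also fails if it takes over 72 s, if anything falls off the work surface, if the arm or the gripper's body presses on something with over 40 N, if the wrist force passes 120 N, or if a joint passes its speed limit or range.

## Working session

There is one attempt and no reset: what is moved stays moved. The work goes in short steps, Python scripts to look and compute and a shell command to move; the robot and the scene stay as the last step left them, time stands still between calls to the robot, and variables do not carry over. Pictures are saved under pics/ and viewed, and the job is handed in when it is done.

```bash
ls; mkdir -p pics
python3 - <<'E'
from workcell import r
import cv2, numpy as np
for n in ["top","side"]:
    im,d=r.camera(n); cv2.imwrite(f"pics/{n}0.png",im); np.save(f"pics/{n}0.npy",d)
    i=r.camera_info(n); print(n,i)
o=r.get_obs(); print(o)
E
```

```text
pics
top {'camera_matrix': array([[536.40304544,   0.        , 285.11486018],
       [  0.        , 536.40304544, 211.89534534],
       [  0.        ,   0.        ,   1.        ]]), 'rvec': array([ 2.18100252, -2.15652288,  0.14590631]), 'tvec': array([-1.40050884e-03,  4.92358326e-01,  1.57322476e+00])}
side {'camera_matrix': array([[400.6230203 ,   0.        , 281.3345643 ],
       [  0.        , 400.6230203 , 209.09249938],
       [  0.        ,   0.        ,   1.        ]]), 'rvec': array([ 2.36971128, -0.71874371,  0.26603913]), 'tvec': array([-0.38107304,  0.25669829,  0.91990868])}
{'t': 0.1, 'joint_positions': array([ 1.00588737e+00,  2.45743594e-01,  1.55888054e+00, -1.03796970e-05,
        1.33868104e+00, -1.74114036e-01]), 'qd': array([-0.00196581, -0.00097978, -0.00144753, -0.00167534, -0.00016339,
        0.00123767]), 'joint_efforts': array([ 1.27994663e-03, -4.16918778e+01, -3.15523982e+01,  6.87473151e-02,
        3.10233270e-02, -8.78583887e-05]), 'eef_pos': array([0.24729508, 0.60050109, 0.18206221]), 'eef_rot': array([-3.04537494e-04,  1.94155200e-01,  9.80970451e-01, -8.00288195e-04]), 'force': array([-0.14906024,  0.04998025, -0.64505411]), 'ft_torque': array([-0.02362984,  0.03194352,  0.04660971]), 'gripper_width': 0.9989121003418056}
```

View pics/top0.png

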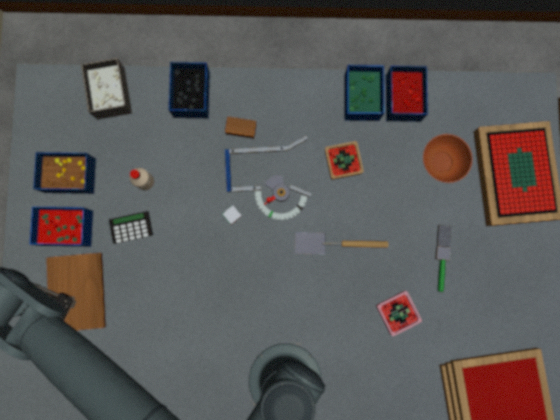

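View pics/side0.png

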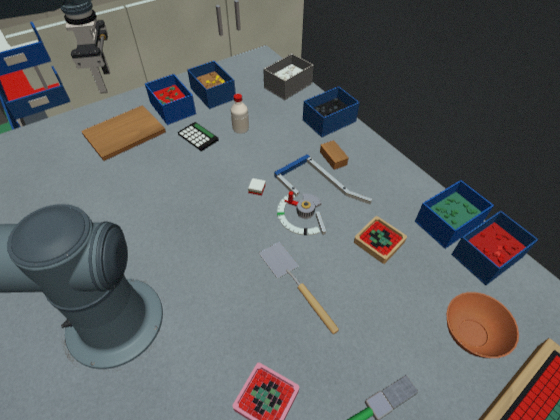

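Top view: the wooden tray is at (345,160). The dock's blue stop is at (228,170), its mouth near (300,155), and the collar at (281,191). Next I'll crop these closely.

Run:
```python
import cv2, numpy as np
im=cv2.imread("pics/top0.png"); c=im[120:235,210:375]; cv2.imwrite("pics/crop1.png",cv2.resize(c,None,fx=4.8,fy=4.8,interpolation=cv2.INTER_CUBIC))
im=cv2.imread("pics/side0.png"); c=im[140:270,240:415]; cv2.imwrite("pics/crop2.png",cv2.resize(c,None,fx=4.5,fy=4.5,interpolation=cv2.INTER_CUBIC))
```

```text
(no output)
```

View pics/crop1.png

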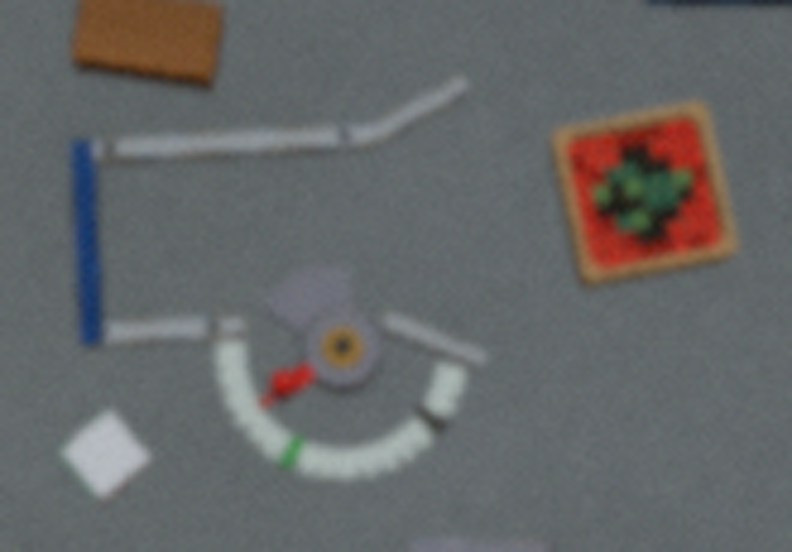

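View pics/crop2.png

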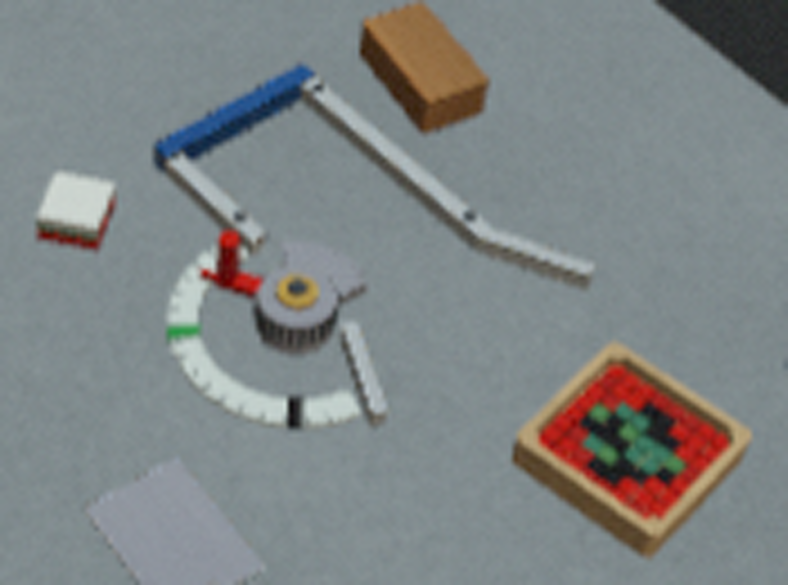

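Things that could be taken for the tray, in top-view pixels:
- wooden-bordered red/green tray at (345,160)
- pink-bordered tray at (400,313)
- large framed mosaics at (520,172) and (500,390)
- red/green bins at (365,92), (407,92), (62,227)

The small wooden one before the mouth fits the description, and the crop confirms it: wooden border, red and green tesserae. The red lug shows in the crop at (290,381), near top pixel (270,199). Now I'll measure.

```bash
cat > h.py <<'E'
import cv2, numpy as np, json
from workcell import r
from scipy.optimize import least_squares
from scipy.spatial.transform import Rotation as R
def cam(n):
    i=r.camera_info(n); return i["camera_matrix"],cv2.Rodrigues(i["rvec"])[0],np.asarray(i["tvec"]).ravel()
def ray(c,uv,z,fish=False):
    K,Rm,t=c
    x=(np.asarray(uv,float)-[K[0,2],K[1,2]])/K[0,0]
    if fish:
        th=np.linalg.norm(x); d=np.r_[x/max(th,1e-9)*np.sin(th),np.cos(th)]
    else: d=np.r_[x,1]
    C=-Rm.T@t; w=Rm.T@d; return C+w*(z-C[2])/w[2]
def proj(c,P):
    K,Rm,t=c; q=Rm@np.asarray(P,float)+t; return K[:2,:2]@(q[:2]/q[2])+K[:2,2]
def pose(): 
    o=r.get_obs(); return o
E
python3 - <<'E'
from h import *
def cent(im,m,box):
    x0,y0,x1,y1=box; mm=np.zeros(m.shape,np.uint8); mm[y0:y1,x0:x1]=m[y0:y1,x0:x1]
    n,l,s,c=cv2.connectedComponentsWithStats(mm); k=1+np.argmax(s[1:,4]); return c[k],s[k],l==k
for n,boxes in {"top":dict(blue=(215,140,240,200),green=(265,205,280,222),black=(295,200,310,215),brass=(272,183,292,202),lug=(258,190,282,212),tray=(315,130,375,190)),
  "side":dict(blue=(270,145,315,180),green=(270,205,290,220),black=(295,220,312,240),brass=(295,195,315,212),lug=(280,185,300,208),tray=(350,210,410,265))}.items():
    im=cv2.imread(f"pics/{n}0.png"); hsv=cv2.cvtColor(im,cv2.COLOR_BGR2HSV); H,S,V=cv2.split(hsv)
    red=((H<8)|(H>172))&(S>150)&(V>80)
    M=dict(blue=(H>100)&(H<130)&(S>120),green=(H>50)&(H<80)&(S>120),black=(V<90),brass=(H>12)&(H<30)&(S>110),lug=red,tray=((H>5)&(H<25)&(S>70))|red)
    c=cam(n)
    for k,b in boxes.items():
        ct,s,msk=cent(im,M[k].astype(np.uint8),b)
        cs,_=cv2.findContours(msk.astype(np.uint8),0,1); rc=cv2.minAreaRect(max(cs,key=len))
        z=dict(blue=.02,green=.006,black=.006,brass=.038,lug=.03,tray=.024)[k]
        print(n,k,ct.round(2),s[4],[np.round(q,1) for q in rc],"world",(ray(c,ct,z)*1000).round(1), "rectC",(ray(c,rc[0],z)*1000).round(1))
        if k in("blue","tray"):
            print("   corners",[(ray(c,p,z)*1000).round(1)[:2] for p in cv2.boxPoints(rc)])
E
```

```text
top blue [227.7  169.89] 166 [array([227.7, 170. ]), array([40.1,  4. ]), np.float64(87.1)] world [619.2 179.1  20. ] rectC [619. 179.  20.]
   corners [array([680.5, 189.6]), array([681.3, 177.3]), array([558.1, 168.5]), array([557.3, 180.6])]Traceback (most recent call last):
  File "<stdin>", line 12, in <module>
  File "<stdin>", line 4, in cent
    return _wrapfunc(a, 'argmax', axis=axis, out=out, **kwds)
    return bound(*args, **kwds)
ValueError: attempt to get argmax of an empty sequence
```

```bash
cat > meas.py <<'E'
from h import *
import sys
def cent(im,m,box):
    x0,y0,x1,y1=box; mm=np.zeros(m.shape,np.uint8); mm[y0:y1,x0:x1]=m[y0:y1,x0:x1]
    n,l,s,c=cv2.connectedComponentsWithStats(mm)
    if n<2: return None
    k=1+np.argmax(s[1:,4]); return c[k],s[k],l==k
for n,boxes in {"top":dict(blue=(215,140,240,200),green=(265,205,280,222),black=(295,200,310,215),brass=(272,183,292,202),lug=(258,190,282,212),tray=(315,130,375,190)),
  "side":dict(blue=(270,145,315,180),green=(270,205,290,220),black=(295,220,312,240),brass=(295,195,315,212),lug=(280,185,300,208),tray=(350,210,410,265))}.items():
    im=cv2.imread(f"pics/{n}0.png"); hsv=cv2.cvtColor(im,cv2.COLOR_BGR2HSV); H,S,V=[a.astype(int) for a in cv2.split(hsv)]
    red=((H<8)|(H>172))&(S>150)&(V>80)
    M=dict(blue=(H>100)&(H<130)&(S>120),green=(H>45)&(H<85)&(S>80),black=(V<95),brass=(H>12)&(H<30)&(S>90),lug=red,tray=((H>5)&(H<25)&(S>70))|red)
    c=cam(n)
    for k,b in boxes.items():
        q=cent(im,M[k].astype(np.uint8),b)
        if q is None: print(n,k,"none"); continue
        ct,s,msk=q
        cs,_=cv2.findContours(msk.astype(np.uint8),0,1); rc=cv2.minAreaRect(max(cs,key=len))
        z=dict(blue=.02,green=.006,black=.006,brass=.038,lug=.03,tray=.024)[k]
        print(n,k,ct.round(2),s[4],[np.round(q,1) for q in rc],"world",(ray(c,ct,z)*1000).round(1), "rectC",(ray(c,rc[0],z)*1000).round(1))
        if k in("blue","tray"):
            print("   corners",[(ray(c,p,z)*1000).round(1)[:2] for p in cv2.boxPoints(rc)])
E
python3 meas.py
```

```text
top blue [227.7  169.89] 166 [array([227.7, 170. ]), array([40.1,  4. ]), np.float64(87.1)] world [619.2 179.1  20. ] rectC [619. 179.  20.]
   corners [array([680.5, 189.6]), array([681.3, 177.3]), array([558.1, 168.5]), array([557.3, 180.6])]
top green [270.3 214. ] 10 [array([270.3, 213.9]), array([1.3, 4.9]), np.float64(26.6)] world [488.1  48.6   6. ] rectC [488.4  48.6   6. ]
top black [300.08 207.62] 13 [array([299.5, 207. ]), array([6.4, 2.1]), np.float64(45.0)] world [508.7 -41.5   6. ] rectC [510.5 -39.7   6. ]
top brass [280.79 192.  ] 42 [array([280.5, 192. ]), array([6., 7.]), np.float64(90.0)] world [550.9  17.8  38. ] rectC [550.8  18.7  38. ]
top lug [270.17 198.93] 29 [array([270.5, 199. ]), array([4., 7.]), np.float64(90.0)] world [530.7  49.3  30. ] rectC [530.5  48.3  30. ]
top tray [343.59 159.82] 877 [array([343.5, 159.9]), array([32.9, 33.5]), np.float64(78.7)] world [ 654.3 -171.9   24. ] rectC [ 654.1 -171.5   24. ]
   corners [array([ 693.1, -111.7]), array([ 715.1, -212.1]), array([ 615.2, -231.2]), array([ 593.7, -131.4])]
side blue [291.96 165.18] 214 [ar
[... 337 characters left out ...]
88.7  50.7   6. ]
side black [305. 231.] 21 [array([305., 231.]), array([6., 2.]), np.float64(90.0)] world [510.2 -38.    6. ] rectC [510.2 -38.    6. ]
side brass [305.71 204.84] 38 [array([305.5, 204.5]), array([7.1, 7.1]), np.float64(45.0)] world [548.7  14.4  38. ] rectC [548.9  15.7  38. ]
side lug [291.09 199.01] 70 [array([292.4, 198.2]), array([11.6, 11.6]), np.float64(26.6)] world [531.4  59.2  30. ] rectC [536.2  59.7  30. ]
side tray [379.65 239.69] 1082 [array([379.4, 238.6]), array([42.6, 36. ]), np.float64(36.0)] world [ 646.8 -177.9   24. ] rectC [ 648.6 -175.    24. ]
   corners [array([ 584.2, -139.8]), array([695.5, -97.7]), array([ 713.6, -210.5]), array([ 606.4, -244.7])]
```

```bash
cat >> h.py <<'E'
from scipy.linalg import expm,logm
AX=np.array([550.5,17.5]); YAW=np.deg2rad(94.2)
def d2w(x,y):
    c,s=np.cos(YAW),np.sin(YAW); Rr=np.array([[c,-s],[s,c]]); return Rr@(np.array([x,y])-[-100,79])+AX
def w2d(p):
    c,s=np.cos(YAW),np.sin(YAW); Rr=np.array([[c,-s],[s,c]]); return Rr.T@(np.asarray(p)[:2]-AX)+[-100,79]
def lug(j,rad=45):
    a=2.443-j; return d2w(-100+rad*np.cos(a),79+rad*np.sin(a))
def TM(p,psi): # p mm; psi deg = heading of tool y, tool down
    a=np.deg2rad(psi); y=np.array([np.cos(a),np.sin(a),0]); z=np.array([0,0,-1.]); x=np.cross(y,z)
    M=np.eye(4); M[:3,:3]=np.c_[x,y,z]; M[:3,3]=p; return M
def cur():
    o=r.get_obs(); q=np.asarray(o["eef_rot"]); M=np.eye(4); M[:3,:3]=R.from_quat(np.r_[q[1:],q[0]]).as_matrix(); M[:3,3]=np.asarray(o["eef_pos"])*1000; return M
def psi(M): return np.degrees(np.arctan2(M[1,1],M[0,1]))
def plan(A,B,n,way=None):
    D=np.linalg.inv(A)@B; w=R.from_matrix(D[:3,:3]).as_rotvec(degrees=True)
    print("total shift tool",D[:3,3].round(1),"turn",w.round(2))
    T=np.real(expm(logm(D)/n)); print(n,"rows each: t",T[:3,3].round(2),"w",R.from_matrix(T[:3,:3]).as_rotvec(degrees=True).round(2))
def show():
    o=r.get_obs(); M=cur(); print("t",round(o["t"],2),"p",M[:3,3].round(1),"psi",psi(M).round(2),"tilt",M[:3,2].round(3),"F",np.round(o["force"],1),"w",round(o["gripper_width"],3),"q",np.round(o["joint_positions"],2)); return M
E
python3 - <<'E'
from h import *
c=cam("top"); 
p=ray(c,(265.2,203.75),.025)*1000; print(p); d=w2d(p)-[-100,79]; print(d,np.linalg.norm(d),2.443-np.arctan2(d[1],d[0]))
p=ray(c,(270.3,199.3),.055)*1000; d=w2d(p)-[-100,79]; print(d,np.linalg.norm(d),2.443-np.arctan2(d[1],d[0]))
c=cam("side"); 
for uv,z in(((291,192.5),.064),((285,200.5),.025)):
  p=ray(c,uv,z)*1000; d=w2d(p)-[-100,79]; print(d,np.linalg.norm(d),2.443-np.arctan2(d[1],d[0]))
for j in(1.9,1.95): print(lug(j))
M=show()
L=lug(1.93); print(2.443-1.93, np.degrees(2.443-1.93)+94.2+90-360)
# staged: first half
plan(M,TM([L[0],L[1],150],-140),24)
plan(M,TM([L[0]+20,L[1],182],67.6),8)
E
```

```text
[516.65433175  64.04619764  25.        ]
[48.89999249 30.34581534] 57.55065398831276 1.887593429496011
[32.80036878 22.08751038] 39.5439288296422 1.8503557440305152
[39.1269683 20.56452  ] 44.20202632389686 1.959095063477065
[52.4272349  30.07000754] 60.43856643306545 1.9222508495631998
[524.48896661  54.2209224 ]
[526.35675483  55.47504065]
t 0.1 p [247.3 600.5 182.1] psi 67.61 tilt [-0.001 -0.001 -1.   ] F [-0.1  0.  -0.6] w 0.999 q [ 1.01  0.25  1.56 -0.    1.34 -0.17]
0.5130000000000001 -146.40726510978877
total shift tool [-465.1 -398.3   32.6] turn [-1.0000e-02 -1.3000e-01 -1.5239e+02]
24 rows each: t [ 13.98 -32.     1.37] w [-0.   -0.01 -6.35]
total shift tool [-483.6 -390.8    0.6] turn [-0.1  -0.02  0.01]
8 rows each: t [-6.046e+01 -4.884e+01  4.000e-02] w [-0.01 -0.    0.  ]
```

```bash
R='{"tx":-40,"ty":-33}'; python3 -m pendant '[{"tx":-40,"ty":-33},{"tx":-40,"ty":-33},{"tx":-40,"ty":-33},{"tx":-40,"ty":-33},{"tx":-40,"ty":-33},{"tx":-40,"ty":-33},{"tx":-40,"ty":-33},{"tx":-40,"ty":-33}]'
python3 - <<'E'
from h import *
M=show(); L=lug(1.91)
plan(M,TM([L[0],L[1],140],psi(M)),5)
print("turn to -145 : wz", (psi(M)+145))
E
```

```text
t 0.1 p [247.3 600.5 182.1] psi 67.61 tilt [-0.001 -0.001 -1.   ] F [-0.1  0.  -0.6] w 0.999 q [ 1.01  0.25  1.56 -0.    1.34 -0.17]
total shift tool [-464.6 -399.1   42.6] turn [-0.1  -0.02 -0.  ]
5 rows each: t [-92.93 -79.82   8.48] w [-0.02 -0.   -0.  ]
turn to -145 : wz 212.60925167444913schema error: expected keys tx, ty, tz, wx, wy, wz, gripper
```

```bash
python3 -m pendant '[{"tx":-40,"ty":-33,"tz":0,"wx":0,"wy":0,"wz":0,"gripper":1},{"tx":-40,"ty":-33,"tz":0,"wx":0,"wy":0,"wz":0,"gripper":1},{"tx":-40,"ty":-33,"tz":0,"wx":0,"wy":0,"wz":0,"gripper":1},{"tx":-40,"ty":-33,"tz":0,"wx":0,"wy":0,"wz":0,"gripper":1},{"tx":-40,"ty":-33,"tz":0,"wx":0,"wy":0,"wz":0,"gripper":1},{"tx":-40,"ty":-33,"tz":0,"wx":0,"wy":0,"wz":0,"gripper":1},{"tx":-40,"ty":-33,"tz":0,"wx":0,"wy":0,"wz":0,"gripper":1},{"tx":-40,"ty":-33,"tz":0,"wx":0,"wy":0,"wz":0,"gripper":1}]'
python3 - <<'E'
from h import *
M=show(); L=lug(1.91)
plan(M,TM([L[0],L[1],140],psi(M)),5)
print("turn to -145 : wz", (psi(M)+145))
E
```

```text
t: 0.9
eef_pos: [0.4362, 0.2462, 0.1828]
eef_rot: [-0.0, 0.194, 0.981, -0.0]
force: [0.9, 0.5, -0.5]
gripper_width: 1.001
t 0.9 p [436.2 246.2 182.8] psi 67.62 tilt [-0. -0. -1.] F [ 0.9  0.5 -0.5] w 1.001 q [ 0.29 -0.11  1.93 -0.    1.32 -0.89]
total shift tool [-155.  -143.5   42.8] turn [-0.   -0.01 -0.  ]
5 rows each: t [-30.99 -28.7    8.57] w [-0. -0. -0.]
turn to -145 : wz 212.6207661217927
```

```bash
python3 -m pendant '[{"tx":-31,"ty":-29,"tz":4,"wx":0,"wy":0,"wz":0,"gripper":1},{"tx":-31,"ty":-29,"tz":4,"wx":0,"wy":0,"wz":0,"gripper":1},{"tx":-31,"ty":-29,"tz":4,"wx":0,"wy":0,"wz":0,"gripper":1},{"tx":-31,"ty":-29,"tz":4,"wx":0,"wy":0,"wz":0,"gripper":1},{"tx":-31,"ty":-29,"tz":4,"wx":0,"wy":0,"wz":0,"gripper":1},{"tx":0,"ty":0,"tz":0,"wx":0,"wy":0,"wz":8.5,"gripper":1},{"tx":0,"ty":0,"tz":0,"wx":0,"wy":0,"wz":8.5,"gripper":1},{"tx":0,"ty":0,"tz":0,"wx":0,"wy":0,"wz":8.5,"gripper":1}]' && python3 -m pendant '[{"tx":0,"ty":0,"tz":0,"wx":0,"wy":0,"wz":8.5,"gripper":1},{"tx":0,"ty":0,"tz":0,"wx":0,"wy":0,"wz":8.5,"gripper":1},{"tx":0,"ty":0,"tz":0,"wx":0,"wy":0,"wz":8.5,"gripper":1},{"tx":0,"ty":0,"tz":0,"wx":0,"wy":0,"wz":8.5,"gripper":1},{"tx":0,"ty":0,"tz":0,"wx":0,"wy":0,"wz":8.5,"gripper":1},{"tx":0,"ty":0,"tz":0,"wx":0,"wy":0,"wz":8.5,"gripper":1},{"tx":0,"ty":0,"tz":0,"wx":0,"wy":0,"wz":8.5,"gripper":1},{"tx":0,"ty":0,"tz":0,"wx":0,"wy":0,"wz":8.5,"gripper":1}]'
python3 - <<'E'
from h import *
M=show()
M0=cur(); im,d=r.camera("wrist"); cv2.imwrite("pics/w1.png",im)
i=r.camera_info("wrist"); np.savez("pics/w1.npz",K=i["camera_matrix"],r=i["rvec"],t=i["tvec"])
print(i)
E
```

```text
t: 1.7
eef_pos: [0.5237, 0.0545, 0.1625]
eef_rot: [-0.001, 0.409, 0.912, -0.0]
force: [-0.2, -0.0, -0.2]
gripper_width: 0.998
t: 2.5
eef_pos: [0.5236, 0.055, 0.1626]
eef_rot: [-0.0, 0.849, 0.528, -0.0]
force: [-0.2, 0.4, -0.2]
gripper_width: 1.003
t 2.5 p [523.6  55.  162.6] psi -26.24 tilt [-0.001  0.    -1.   ] F [-0.2  0.4 -0.2] w 1.003 q [-0.11 -0.03  1.89  0.    1.28  0.35]
{'camera_matrix': array([[325.1922621 ,   0.        , 279.84630789],
       [  0.        , 325.1922621 , 214.79557194],
       [  0.        ,   0.        ,   1.        ]]), 'rvec': array([-2.79851594,  0.66010728,  0.09023399]), 'tvec': array([-0.44313352,  0.2492285 ,  0.4474954 ])}
```

View pics/w1.png

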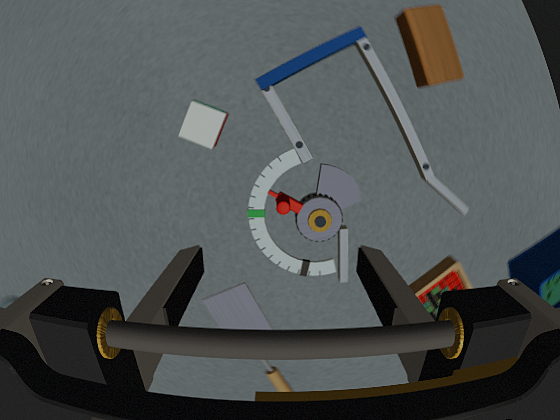

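The wrist view shows the brass post at (320,221), the lug top at (284,207), the green mark at (257,213), the black mark at (306,267), the blue stop from (265,82) to (360,35), and part of the tray at (445,285). I'll refine the poses from this view.

```bash
cat > wm.py <<'E'
from h import *
def load(n):
    f=np.load(f"pics/{n}.npz"); return cv2.imread(f"pics/{n}.png"),(f["K"],cv2.Rodrigues(f["r"])[0],f["t"].ravel())
def comps(im,kind,minA=25):
    H,S,V=[a.astype(int) for a in cv2.split(cv2.cvtColor(im,cv2.COLOR_BGR2HSV))]
    red=((H<8)|(H>172))&(S>150)&(V>60)
    M=dict(blue=(H>100)&(H<130)&(S>120),green=(H>45)&(H<85)&(S>80),brass=(H>12)&(H<30)&(S>110),lug=red)[kind]
    n,l,s,c=cv2.connectedComponentsWithStats(M.astype(np.uint8))
    return [(c[k],s[k],l==k) for k in range(1,n) if s[k,4]>=minA]
def capture(n):
    i=r.camera_info("wrist"); im,d=r.camera("wrist"); cv2.imwrite(f"pics/{n}.png",im); np.savez(f"pics/{n}.npz",K=i["camera_matrix"],r=i["rvec"],t=i["tvec"])
E
python3 - <<'E'
from wm import *
im,c=load("w1")
for k,z in dict(blue=.02,green=.006,brass=.038,lug=.05).items():
    for ct,s,m in comps(im,k):
        if ct[1]<300: print(k,ct.round(1),s[4],s[:4],(ray(c,ct,z,True)*1000).round(1))
H=cv2.resize(im[140:290,230:370],None,fx=4,fy=4,interpolation=cv2.INTER_CUBIC); cv2.imwrite("pics/w1c.png",H)
E
```

```text
blue [309.1  57.9] 1538 [256  27 110  63] [617.8 176.7  20. ]
blue [537.7 263.2] 1912 [508 229  52  69] [ 827.2 -202.    20. ]
green [255.5 213. ] 126 [247 210  18   7] [488.8  49.3   6. ]
green [551.9 290.7] 389 [543 274  17  32] [ 868.2 -293.     6. ]
green [435. 291.] 40 [431 287   8   9] [ 653.8 -156.     6. ]
brass [430.1  44.9] 3400 [397   6  66  81] [743.8 139.4  38. ]
brass [319.3 219.7] 320 [308 209  24  23] [551.5  19.6  38. ]
brass [431.9 274.5] 511 [409 257  47  37] [ 647.4 -105.9   38. ]
brass [464.8 283.6] 27 [462 278   7  12] [ 687.4 -144.2   38. ]
lug [220.6 130.2] 35 [215 114  13  32] [505.  147.3  50. ]
lug [274.  193.7] 50 [268 190  14   9] [522.8  67.8  50. ]
lug [288.8 206.1] 287 [277 197  26  18] [530.2  50.   50. ]
lug [444.4 284.8] 452 [417 270  49  34] [ 655.7 -120.1   50. ]
```

View pics/w1c.png

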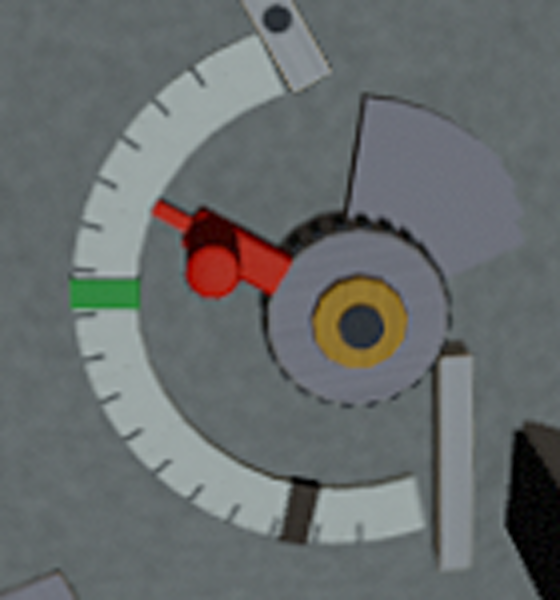

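Run:
```python
from wm import *
import h
im,c=load("w1")
pts={k:ray(c,uv,z,True)[:2]*1000 for k,(uv,z) in dict(post=((319.9,221),.036),lug=((282.6,207.3),.064),black=((304.6,267.3),.006),green=((255.8,213.1),.006)).items()}
for k,v in pts.items(): print(k,v.round(1),np.linalg.norm(v-pts["post"]).round(1))
# dock fit by green/black/post
src=np.array([[-100,79],[-100+70*np.cos(1.047),79+70*np.sin(1.047)],[-100+70*np.cos(2.443),79+70*np.sin(2.443)],[56,0]])
dst=np.array([pts["post"],pts["green"],pts["black"],[618,177.5]])
def f(p): 
    a=p[2]; return ((src@np.array([[np.cos(a),np.sin(a)],[-np.sin(a),np.cos(a)]])+p[:2])-dst).ravel()
s=least_squares(f,[622,123,1.64]); print(s.x,np.degrees(s.x[2]),s.fun.round(1))
a=s.x[2]; ax=s.x[:2]+np.array([[np.cos(a),-np.sin(a)],[np.sin(a),np.cos(a)]])@[-100,79]; print("axis",ax)
v=pts["lug"]-ax; print("lug r",np.linalg.norm(v),"j",2.443-(np.arctan2(v[1],v[0])-a))
```

```text
post [551.4  17.4] 0.0
lug [525.7  54.9] 45.5
black [510.1 -37.5] 68.7
green [489.1  49. ] 69.9
[623.07685159 123.01220723   1.63992814] 93.96096102751667 [-0.2  0.4 -0.8 -0.5 -0.2 -1.3  1.2  1.4]
axis [551.17323098  17.7940085 ]
lug r 45.00001472982088 j 1.9099081382338765
```

```bash
sed -i 's/^AX=.*/AX=np.array([551.2,17.7]); YAW=np.deg2rad(94.05)/' h.py; python3 -m pendant '[{"tx":0,"ty":0,"tz":0,"wx":0,"wy":0,"wz":8.5,"gripper":1},{"tx":0,"ty":0,"tz":0,"wx":0,"wy":0,"wz":8.5,"gripper":0.2},{"tx":0,"ty":0,"tz":0,"wx":0,"wy":0,"wz":8.5,"gripper":0.2},{"tx":0,"ty":0,"tz":0,"wx":0,"wy":0,"wz":8.5,"gripper":0.2},{"tx":0,"ty":0,"tz":0,"wx":0,"wy":0,"wz":8.5,"gripper":0.2},{"tx":0,"ty":0,"tz":0,"wx":0,"wy":0,"wz":8.5,"gripper":0.2},{"tx":0,"ty":0,"tz":0,"wx":0,"wy":0,"wz":8.5,"gripper":0.2},{"tx":0,"ty":0,"tz":0,"wx":0,"wy":0,"wz":8.5,"gripper":0.2}]' 15 && python3 -m pendant '[{"tx":0,"ty":0,"tz":10,"wx":0,"wy":0,"wz":8.5,"gripper":0.2},{"tx":0,"ty":0,"tz":10,"wx":0,"wy":0,"wz":8.5,"gripper":0.2},{"tx":0,"ty":0,"tz":10,"wx":0,"wy":0,"wz":8.5,"gripper":0.2},{"tx":0,"ty":0,"tz":10,"wx":0,"wy":0,"wz":8.5,"gripper":0.2},{"tx":0,"ty":0,"tz":10,"wx":0,"wy":0,"wz":8.5,"gripper":0.2},{"tx":0,"ty":0,"tz":10,"wx":0,"wy":0,"wz":8.5,"gripper":0.2},{"tx":0,"ty":0,"tz":10,"wx":0,"wy":0,"wz":0,"gripper":0.2},{"tx":0,"ty":0,"tz":0,"wx":0,"wy":0,"wz":0,"gripper":0.2}]'
python3 - <<'E'
from h import *
M=show(); L=lug(1.91); print(L)
plan(M,TM([L[0],L[1],39],-145.3),5)
E
```

```text
t: 3.35
eef_pos: [0.5237, 0.055, 0.1627]
eef_rot: [-0.0, 0.999, -0.036, -0.0]
force: [-0.5, 0.0, -0.3]
gripper_width: 0.597
t: 4.15
eef_pos: [0.5226, 0.0551, 0.0913]
eef_rot: [0.001, 0.888, -0.459, -0.002]
force: [-1.2, -1.2, -0.8]
gripper_width: 0.598
t 4.15 p [522.6  55.1  91.3] psi -144.64 tilt [-0.003  0.    -1.   ] F [-1.2 -1.2 -0.8] w 0.598 q [-0.11  0.06  1.94 -0.    1.14  2.41]
[525.65436932  54.74619756]
total shift tool [ 2.2 -2.4 52.3] turn [0.15 0.13 0.66]
5 rows each: t [ 0.43 -0.47 10.45] w [0.03 0.03 0.13]
```

```bash
python3 -m pendant '[{"tx":0.5,"ty":-0.5,"tz":12,"wx":0,"wy":0,"wz":0.6,"gripper":0.2},{"tx":0.5,"ty":-0.5,"tz":12,"wx":0,"wy":0,"wz":0,"gripper":0.2},{"tx":0.5,"ty":-0.5,"tz":12,"wx":0,"wy":0,"wz":0,"gripper":0.2},{"tx":0.5,"ty":-0.5,"tz":12,"wx":0,"wy":0,"wz":0,"gripper":0.2},{"tx":0,"ty":-0.5,"tz":4,"wx":0,"wy":0,"wz":0,"gripper":0.2},{"tx":0,"ty":0,"tz":0,"wx":0,"wy":0,"wz":0,"gripper":-1},{"tx":0,"ty":0,"tz":0,"wx":0,"wy":0,"wz":0,"gripper":-1},{"tx":0,"ty":0,"tz":0,"wx":0,"wy":0,"wz":0,"gripper":-1}]' 15
python3 - <<'E'
from h import *
M=show()
from wm import capture; capture("w2")
A=TM([*lug(1.91),38],-145.3+0); a=lambda j: np.degrees(2.443-j)+94.05+90-360
for j in (1.91,0.9,0.0,-0.04): print(j,lug(j).round(1),round(a(j),1))
plan(M,TM([*lug(1.91-8/57.3),M[2,3]],a(1.91)+8),1)
plan(TM([*lug(1.91),40],a(1.91)),TM([*lug(1.91-8/57.3),40],a(1.91)+8),1)
E
```

```text
t: 4.95
eef_pos: [0.5278, 0.0547, 0.0417]
eef_rot: [-0.0, 0.885, -0.465, 0.001]
force: [-0.4, -0.5, 0.3]
gripper_width: 0.381
t 4.95 p [527.8  54.7  41.7] psi -145.49 tilt [ 0.001 -0.    -1.   ] F [-0.4 -0.5  0.3] w 0.381 q [-0.11  0.15  1.96 -0.    1.04  2.43]
1.91 [525.7  54.7] -145.4
0.9 [506.2  15.8] -87.5
0.0 [524.8 -18.7] -36.0
-0.04 [526.2 -19.7] -33.7
total shift tool [-0.8  8.  -0. ] turn [-0.05 -0.05 -8.07]
1 rows each: t [-0.78  7.99 -0.01] w [-0.05 -0.05 -8.07]
total shift tool [0.4 6.3 0. ] turn [ 0.  0. -8.]
1 rows each: t [0.44 6.26 0.  ] w [ 0.  0. -8.]
```

View pics/w2.png

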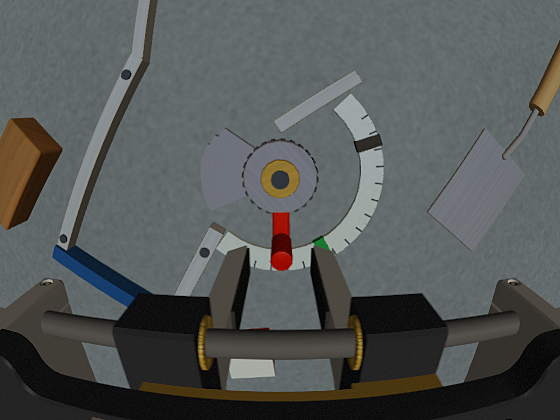

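The lug is centred between the fingertips at (280,257). I'll close on it and swing it towards open.

```bash
python3 -m pendant '[{"tx":0,"ty":0,"tz":0,"wx":0,"wy":0,"wz":0,"gripper":-1},{"tx":0,"ty":0,"tz":0,"wx":0,"wy":0,"wz":0,"gripper":-1},{"tx":-1,"ty":1.5,"tz":1,"wx":0,"wy":0,"wz":0,"gripper":-1},{"tx":0,"ty":0,"tz":0,"wx":0,"wy":0,"wz":0,"gripper":-1},{"tx":0.4,"ty":6.3,"tz":0,"wx":0,"wy":0,"wz":-8,"gripper":-1},{"tx":0.4,"ty":6.3,"tz":0,"wx":0,"wy":0,"wz":-8,"gripper":-1},{"tx":0.4,"ty":6.3,"tz":0,"wx":0,"wy":0,"wz":-8,"gripper":-1},{"tx":0.4,"ty":6.3,"tz":0,"wx":0,"wy":0,"wz":-8,"gripper":-1}]' 15
python3 - <<'E'
from h import *
M=show(); a=lambda j: np.degrees(2.443-j)+94.05+90-360
d=w2d(M[:3,3])-[-100,79]; j=2.443-np.arctan2(d[1],d[0]); print("tcp j",j,np.linalg.norm(d),"psi j",(94.05-90-0+np.degrees(2.443)-90-psi(M)-90)%360)
plan(M,TM([*lug(.6),M[2,3]],a(.6)),6)
E
```

```text
t: 5.8
eef_pos: [0.5092, 0.0355, 0.0401]
eef_rot: [0.0, 0.98, -0.201, 0.0]
force: [0.7, 0.0, 0.8]
gripper_width: 0.004
t 5.8 p [509.2  35.5  40.1] psi -113.15 tilt [ 0. -0. -1.] F [0.7 0.  0.8] w 0.004 q [-0.15  0.1   2.01 -0.    1.03  1.82]
tcp j 1.3429789531854306 45.6474549894692 psi j 77.17196944764612
total shift tool [12.6 30.4  0. ] turn [ 0.000e+00 -1.000e-02 -4.279e+01]
6 rows each: t [0.46 5.59 0.  ] w [ 0.   -0.   -7.13]
```

The gripper is fully shut, so the lug isn't between the pads. I'll look.

Run:
```python
from wm import *
capture("w3")
im,d=r.camera("side"); cv2.imwrite("pics/s3.png",cv2.resize(im[150:270,230:380],None,fx=4,fy=4,interpolation=cv2.INTER_CUBIC))
```

```text
(no output)
```

View pics/w3.png

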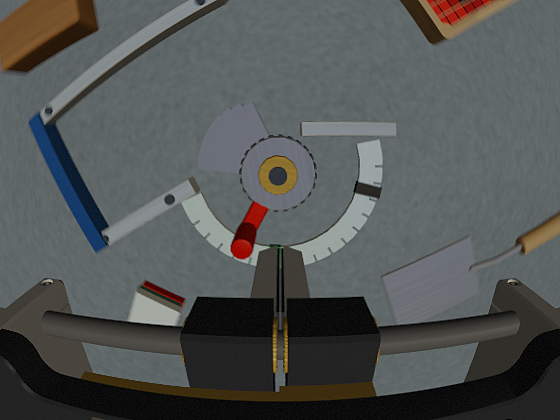

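View pics/s3.png

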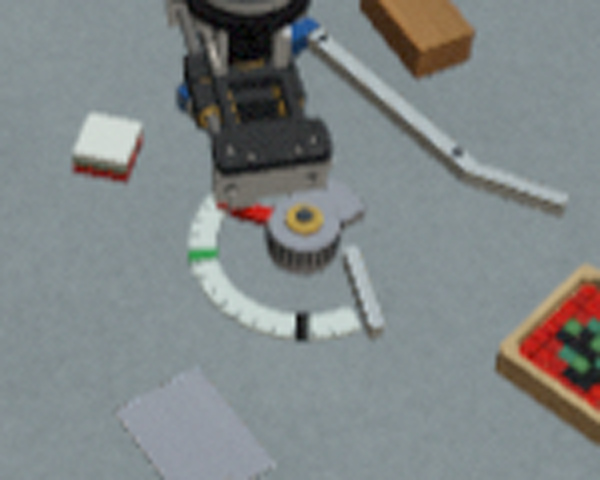

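Run:
```python
from wm import *
M=cur()
def fproj(c,P):
    K,Rm,t=c; q=Rm@np.asarray(P,float)+t; th=np.arctan2(np.hypot(q[0],q[1]),q[2]); return K[:2,2]+K[0,0]*th*q[:2]/np.hypot(*q[:2])
im,c=load("w3")
print("tcp px",fproj(c,M[:3,3]/1000), "grasp", fproj(c,(M[:3,3]+[0,0,19])/1000), "lug1.91 top",fproj(c,[*lug(1.91)/1000,.064]))
for uv,z in (((278,176),.036),((241.5,250),.064)):
    p=ray(c,uv,z,True)[:2]*1000; v=w2d(p)-[-100,79]; print(p,np.linalg.norm(v),2.443-np.arctan2(v[1],v[0]))
im2,c2=load("w2"); 
for uv,z in (((280,180),.036),((281.5,259),.064)):
    p=ray(c2,uv,z,True)[:2]*1000; v=w2d(p)-[-100,79]; print(p,np.linalg.norm(v),2.443-np.arctan2(v[1],v[0]))
```

```text
tcp px [278.7274638  245.71769243] grasp [278.63181398 256.86811574] lug1.91 top [237.12343705 248.11230025]
[551.37152813  17.59515378] 0.2010338999100635 4.6331312250423995
[523.56662247  52.85986364] 44.71934218241024 1.847579967475533
[551.42510598  17.97588801] 0.35607147634854974 3.1980664828534677
[526.37410395  52.88333622] 43.06033282205135 1.8992012275032994
```

Run:
```python
from wm import *
M=cur(); a=lambda j: np.degrees(2.443-j)+94.05+90-360
j=1.86; print(lug(j),a(j))
B=M.copy(); B[2,3]=80
plan(B,TM([*lug(j),80],a(j)),4)
```

```text
[523.83475653  53.42315005] -142.546560543873
total shift tool [  6.3 -22.5  -0. ] turn [1.0e-02 1.0e-02 2.9e+01]
4 rows each: t [ 0.49 -5.89 -0.  ] w [0.   0.   7.25]
```

```bash
python3 -m pendant '[{"tx":0,"ty":0,"tz":-20,"wx":0,"wy":0,"wz":0,"gripper":-1},{"tx":0,"ty":0,"tz":-20,"wx":0,"wy":0,"wz":0,"gripper":-0.1},{"tx":0.5,"ty":-5.9,"tz":0,"wx":0,"wy":0,"wz":7.3,"gripper":-0.1},{"tx":0.5,"ty":-5.9,"tz":0,"wx":0,"wy":0,"wz":7.3,"gripper":-0.1},{"tx":0.5,"ty":-5.9,"tz":0,"wx":0,"wy":0,"wz":7.3,"gripper":-0.1},{"tx":0.5,"ty":-5.9,"tz":0,"wx":0,"wy":0,"wz":7.3,"gripper":-0.1},{"tx":0,"ty":0,"tz":0,"wx":0,"wy":0,"wz":0,"gripper":-0.1},{"tx":0,"ty":0,"tz":0,"wx":0,"wy":0,"wz":0,"gripper":-0.1}]' 15
python3 - <<'E'
from wm import *
show(); capture("w4")
im,c=load("w4"); M=cur()
cv2.imwrite("pics/w4c.png",cv2.resize(im[130:330,180:380],None,fx=3,fy=3,interpolation=cv2.INTER_CUBIC))
E
```

```text
t: 6.7
eef_pos: [0.5242, 0.0539, 0.08]
eef_rot: [0.0, 0.896, -0.443, -0.0]
force: [-0.5, 1.0, 0.1]
gripper_width: 0.454
t 6.7 p [524.2  53.9  80. ] psi -142.62 tilt [-0. -0. -1.] F [-0.5  1.   0.1] w 0.454 q [-0.11  0.08  1.95 -0.    1.12  2.38]
```

View pics/w4c.png

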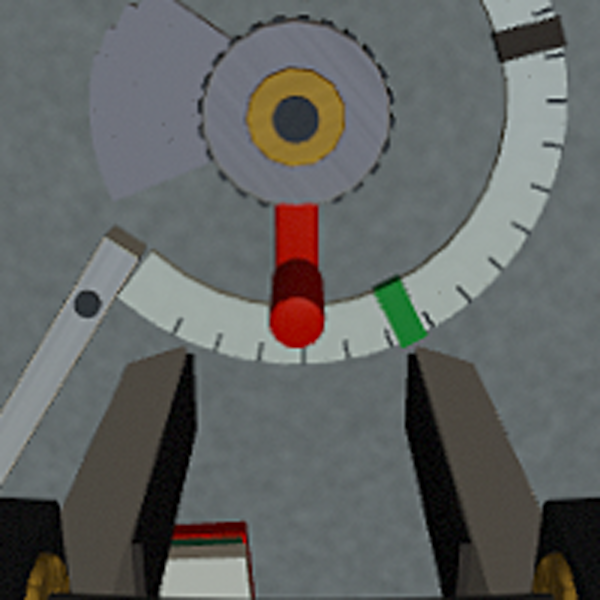

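The lug is now centred between the fingers (crop 297,322). I'll descend and close, this time waiting for the grip before moving.

```bash
python3 -m pendant '[{"tx":0,"ty":0,"tz":14,"wx":0,"wy":0,"wz":0,"gripper":-0.1},{"tx":0,"ty":0,"tz":14,"wx":0,"wy":0,"wz":0,"gripper":-0.1},{"tx":0,"ty":0,"tz":14,"wx":0,"wy":0,"wz":0,"gripper":-0.1},{"tx":0,"ty":0,"tz":0,"wx":0,"wy":0,"wz":0,"gripper":-1},{"tx":0,"ty":0,"tz":0,"wx":0,"wy":0,"wz":0,"gripper":-1},{"tx":0,"ty":0,"tz":0,"wx":0,"wy":0,"wz":0,"gripper":-1},{"tx":0,"ty":0,"tz":0,"wx":0,"wy":0,"wz":0,"gripper":-1},{"tx":0,"ty":0,"tz":0,"wx":0,"wy":0,"wz":0,"gripper":-1}]' 15
python3 - <<'E'
from wm import *
show(); capture("w5")
im,c=load("w5"); M=cur()
cv2.imwrite("pics/w5c.png",cv2.resize(im[130:330,180:380],None,fx=3,fy=3,interpolation=cv2.INTER_CUBIC))
E
```

```text
t: 7.55
eef_pos: [0.525, 0.0538, 0.0387]
eef_rot: [-0.0, 0.896, -0.444, 0.001]
force: [1.2, 0.2, -0.4]
gripper_width: 0.133
t 7.55 p [525.   53.8  38.7] psi -142.7 tilt [ 0.002  0.    -1.   ] F [ 1.2  0.2 -0.4] w 0.133 q [-0.11  0.14  1.96  0.    1.03  2.38]
```

View pics/w5c.png

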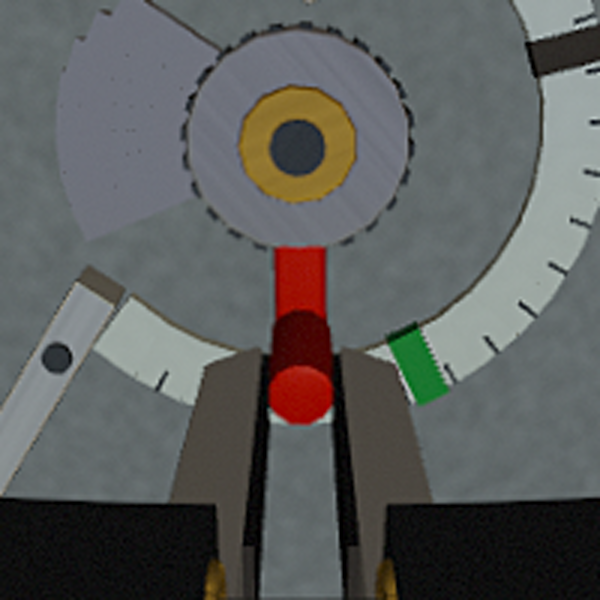

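```bash
python3 -m pendant '[{"tx":0,"ty":0,"tz":0,"wx":0,"wy":0,"wz":0,"gripper":-1},{"tx":0,"ty":0,"tz":0,"wx":0,"wy":0,"wz":0,"gripper":-1},{"tx":0,"ty":0,"tz":0,"wx":0,"wy":0,"wz":0,"gripper":-1},{"tx":0,"ty":0,"tz":0,"wx":0,"wy":0,"wz":0,"gripper":-1},{"tx":0,"ty":0,"tz":0,"wx":0,"wy":0,"wz":0,"gripper":-1},{"tx":0.2,"ty":3.9,"tz":0,"wx":0,"wy":0,"wz":-5,"gripper":-1},{"tx":0.2,"ty":3.9,"tz":0,"wx":0,"wy":0,"wz":-5,"gripper":-1},{"tx":0.2,"ty":3.9,"tz":0,"wx":0,"wy":0,"wz":-5,"gripper":-1}]' 15
python3 - <<'E'
from wm import *
show(); capture("w6")
im,c=load("w6"); M=cur()
cv2.imwrite("pics/w6c.png",cv2.resize(im[130:330,180:380],None,fx=3,fy=3,interpolation=cv2.INTER_CUBIC))
E
```

```text
t: 8.4
eef_pos: [0.5168, 0.0454, 0.0386]
eef_rot: [-0.0, 0.947, -0.321, 0.001]
force: [2.6, 1.2, 2.3]
gripper_width: 0.138
t 8.4 p [516.8  45.4  38.6] psi -127.48 tilt [ 0.002  0.    -1.   ] F [2.6 1.2 2.3] w 0.138 q [-0.13  0.12  1.99  0.    1.03  2.09]
```

View pics/w6c.png

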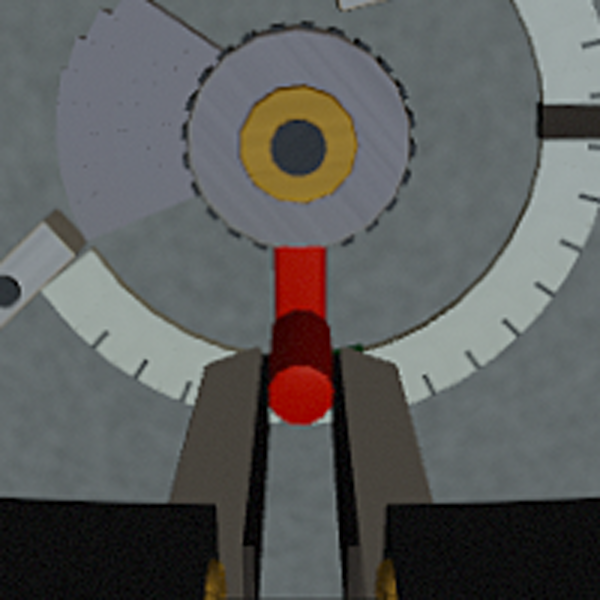

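Gripped (width 0.138), and the lug moves with the tool. Joint ≈ 1.60, so I'll keep sweeping.

```bash
python3 -m pendant '[{"tx":0.4,"ty":6.3,"tz":0,"wx":0,"wy":0,"wz":-8,"gripper":-1},{"tx":0.4,"ty":6.3,"tz":0,"wx":0,"wy":0,"wz":-8,"gripper":-1},{"tx":0.4,"ty":6.3,"tz":0,"wx":0,"wy":0,"wz":-8,"gripper":-1},{"tx":0.4,"ty":6.3,"tz":0,"wx":0,"wy":0,"wz":-8,"gripper":-1},{"tx":0.4,"ty":6.3,"tz":0,"wx":0,"wy":0,"wz":-8,"gripper":-1},{"tx":0.4,"ty":6.3,"tz":0,"wx":0,"wy":0,"wz":-8,"gripper":-1},{"tx":0.4,"ty":6.3,"tz":0,"wx":0,"wy":0,"wz":-8,"gripper":-1},{"tx":0.4,"ty":6.3,"tz":0,"wx":0,"wy":0,"wz":-8,"gripper":-1}]'
python3 - <<'E'
from h import *
M=show(); a=lambda j: np.degrees(2.443-j)+94.05+90-360
print("j by psi",2.443-np.radians(psi(M)+175.95)); v=w2d(M[:3,3])-[-100,79]; print(np.linalg.norm(v),2.443-np.arctan2(v[1],v[0]))
plan(M,TM([*lug(0,44.5),M[2,3]],a(0)),6)
E
```

```text
t: 9.25
eef_pos: [0.5124, -0.0017, 0.0386]
eef_rot: [-0.0, 0.973, 0.229, 0.002]
force: [5.3, 5.7, 1.7]
gripper_width: 0.131
t 9.25 p [512.4  -1.7  38.6] psi -63.51 tilt [ 0.003  0.002 -1.   ] F [5.3 5.7 1.7] w 0.131 q [-0.23  0.11  2.    0.    1.03  0.88]
j by psi 0.4805372977140987
43.442010895727584 0.47880349601517525
total shift tool [ 4.  20.5  0. ] turn [  0.05  -0.2  -27.53]
6 rows each: t [-0.03  3.51  0.  ] w [ 0.01 -0.03 -4.59]
```

```bash
python3 -m pendant '[{"tx":0,"ty":3.5,"tz":0,"wx":0,"wy":0,"wz":-4.6,"gripper":-1},{"tx":0,"ty":3.5,"tz":0,"wx":0,"wy":0,"wz":-4.6,"gripper":-1},{"tx":0,"ty":3.5,"tz":0,"wx":0,"wy":0,"wz":-4.6,"gripper":-1},{"tx":0,"ty":3.5,"tz":0,"wx":0,"wy":0,"wz":-4.6,"gripper":-1},{"tx":0,"ty":3.5,"tz":0,"wx":0,"wy":0,"wz":-4.6,"gripper":-1},{"tx":0,"ty":3.5,"tz":0,"wx":0,"wy":0,"wz":-4.6,"gripper":-1},{"tx":0,"ty":1,"tz":0,"wx":0,"wy":0,"wz":0,"gripper":-1},{"tx":0,"ty":0,"tz":0,"wx":0,"wy":0,"wz":0,"gripper":-1}]'
python3 - <<'E'
from wm import *
M=show(); capture("w7")
print("j by psi",2.443-np.radians(psi(M)+175.95)); v=w2d(M[:3,3])-[-100,79]; print(np.linalg.norm(v),2.443-np.arctan2(v[1],v[0]))
im,c=load("w7"); cv2.imwrite("pics/w7c.png",cv2.resize(im[130:330,180:380],None,fx=3,fy=3,interpolation=cv2.INTER_CUBIC))
E
```

```text
t: 10.05
eef_pos: [0.5253, -0.0178, 0.0385]
eef_rot: [-0.001, 0.892, 0.452, 0.001]
force: [3.1, 5.9, 4.6]
gripper_width: 0.131
t 10.05 p [525.3 -17.8  38.5] psi -36.22 tilt [ 0.001  0.003 -1.   ] F [3.1 5.9 4.6] w 0.131 q [-0.25  0.14  1.97  0.    1.03  0.38]
j by psi 0.004273147443643488
43.99024270679428 0.0028835014693582295
```

View pics/w7c.png

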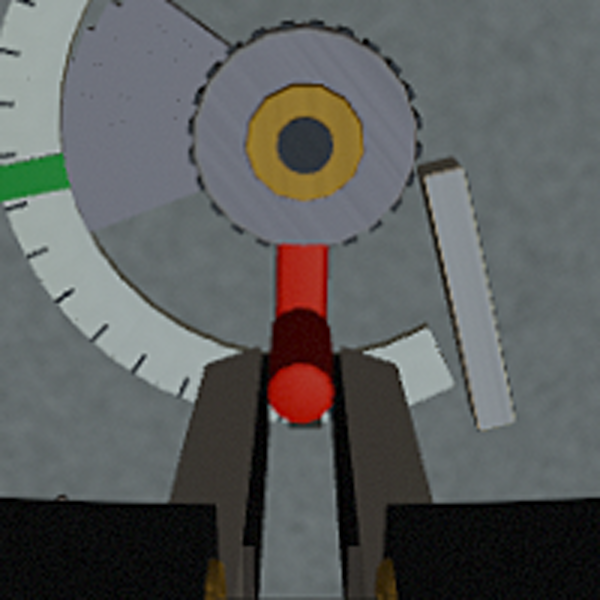

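The lug points at the black mark, which just shows behind it at (305,422). I'll nudge a little further to feel the stop.

```bash
python3 -m pendant '[{"tx":0,"ty":1,"tz":0,"wx":0,"wy":0,"wz":-1,"gripper":-1},{"tx":0,"ty":1,"tz":0,"wx":0,"wy":0,"wz":-1,"gripper":-1},{"tx":0,"ty":0,"tz":0,"wx":0,"wy":0,"wz":0,"gripper":-1},{"tx":0,"ty":0,"tz":0,"wx":0,"wy":0,"wz":0,"gripper":-1},{"tx":0,"ty":0,"tz":0,"wx":0,"wy":0,"wz":0,"gripper":-1},{"tx":0,"ty":0,"tz":0,"wx":0,"wy":0,"wz":0,"gripper":-1},{"tx":0,"ty":0,"tz":0,"wx":0,"wy":0,"wz":0,"gripper":-1},{"tx":0,"ty":0,"tz":0,"wx":0,"wy":0,"wz":0,"gripper":-1}]'
python3 - <<'E'
from wm import *
M=show()
print("j by psi",2.443-np.radians(psi(M)+175.95)); v=w2d(M[:3,3])-[-100,79]; print(np.linalg.norm(v),2.443-np.arctan2(v[1],v[0]))
E
```

```text
t: 10.9
eef_pos: [0.5261, -0.0185, 0.0384]
eef_rot: [-0.002, 0.884, 0.468, 0.001]
force: [-0.0, 7.7, 6.4]
gripper_width: 0.133
t 10.9 p [526.1 -18.5  38.4] psi -34.22 tilt [-0.     0.004 -1.   ] F [-0.   7.7  6.4] w 0.133 q [-0.25  0.14  1.97  0.    1.03  0.34]
j by psi -0.03067632018144728
44.019338885120746 -0.021458179690773793
```

The collar is at the open stop: joint reads about -0.02, and force rises on the last nudge. I'll release, rise, and move behind the tray.

```bash
python3 -m pendant '[{"tx":0,"ty":-1.5,"tz":0,"wx":0,"wy":0,"wz":0,"gripper":0},{"tx":0,"ty":0,"tz":0,"wx":0,"wy":0,"wz":0,"gripper":0},{"tx":0,"ty":0,"tz":0,"wx":0,"wy":0,"wz":0,"gripper":0},{"tx":0,"ty":0,"tz":0,"wx":0,"wy":0,"wz":0,"gripper":0},{"tx":0,"ty":0,"tz":-25,"wx":0,"wy":0,"wz":0,"gripper":0},{"tx":0,"ty":0,"tz":-25,"wx":0,"wy":0,"wz":0,"gripper":0},{"tx":0,"ty":0,"tz":-25,"wx":0,"wy":0,"wz":0,"gripper":0},{"tx":0,"ty":0,"tz":-25,"wx":0,"wy":0,"wz":0,"gripper":0.3}]'
python3 - <<'E'
from wm import *
M=show()
B=M.copy();B[:3,:3]=TM([0,0,0],12.3)[:3,:3]
plan(M,TM([690,-290,130],psi(M)),8)
E
```

```text
t: 11.7
eef_pos: [0.5245, -0.0197, 0.1387]
eef_rot: [-0.0, 0.883, 0.469, -0.0]
force: [0.8, -1.3, 0.8]
gripper_width: 0.556
t 11.7 p [524.5 -19.7 138.7] psi -34.12 tilt [-0.001 -0.    -1.   ] F [ 0.8 -1.3  0.8] w 0.556 q [-0.25 -0.    1.91 -0.    1.23  0.34]
total shift tool [-130.9  288.6    8.6] turn [-0.04  0.03  0.  ]
8 rows each: t [-16.36  36.07   1.08] w [-0.  0.  0.]
```

```bash
python3 -m pendant '[{"tx":-16,"ty":36,"tz":0,"wx":0,"wy":0,"wz":0,"gripper":0.3},{"tx":-16,"ty":36,"tz":0,"wx":0,"wy":0,"wz":0,"gripper":0.3},{"tx":-16,"ty":36,"tz":0,"wx":0,"wy":0,"wz":0,"gripper":0.3},{"tx":-16,"ty":36,"tz":0,"wx":0,"wy":0,"wz":0,"gripper":0.3},{"tx":-16,"ty":36,"tz":0,"wx":0,"wy":0,"wz":0,"gripper":0.3},{"tx":-16,"ty":36,"tz":0,"wx":0,"wy":0,"wz":0,"gripper":0.3},{"tx":-16,"ty":36,"tz":0,"wx":0,"wy":0,"wz":0,"gripper":0.3},{"tx":-16,"ty":36,"tz":0,"wx":0,"wy":0,"wz":0,"gripper":0.3}]' && python3 -m pendant '[{"tx":0,"ty":0,"tz":0,"wx":0,"wy":0,"wz":-8,"gripper":0.3},{"tx":0,"ty":0,"tz":0,"wx":0,"wy":0,"wz":-8,"gripper":0.3},{"tx":0,"ty":0,"tz":0,"wx":0,"wy":0,"wz":-8,"gripper":0.3},{"tx":0,"ty":0,"tz":0,"wx":0,"wy":0,"wz":-8,"gripper":0.3},{"tx":0,"ty":0,"tz":0,"wx":0,"wy":0,"wz":-8,"gripper":0.3},{"tx":0,"ty":0,"tz":0,"wx":0,"wy":0,"wz":-6,"gripper":0.3},{"tx":0,"ty":0,"tz":0,"wx":0,"wy":0,"wz":0,"gripper":0.3},{"tx":0,"ty":0,"tz":0,"wx":0,"wy":0,"wz":0,"gripper":0.3}]'
python3 - <<'E'
from wm import *
M=show(); capture("w8")
im,d=r.camera("top"); cv2.imwrite("pics/top8.png",im)
E
```

```text
t: 12.5
eef_pos: [0.6919, -0.2886, 0.1374]
eef_rot: [-0.0, 0.883, 0.468, -0.0]
force: [0.3, 0.1, -0.0]
gripper_width: 0.65
t: 13.3
eef_pos: [0.6914, -0.2871, 0.1376]
eef_rot: [-0.0, 0.631, 0.776, -0.0]
force: [-0.2, -0.7, -1.2]
gripper_width: 0.652
t 13.3 p [ 691.4 -287.1  137.6] psi 11.76 tilt [-0.001  0.    -1.   ] F [-0.2 -0.7 -1.2] w 0.652 q [-0.54  0.51  1.31 -0.    1.33 -0.75]
```

View pics/w8.png

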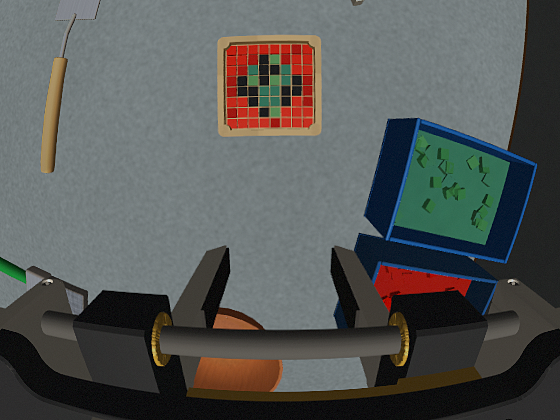

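View pics/top8.png

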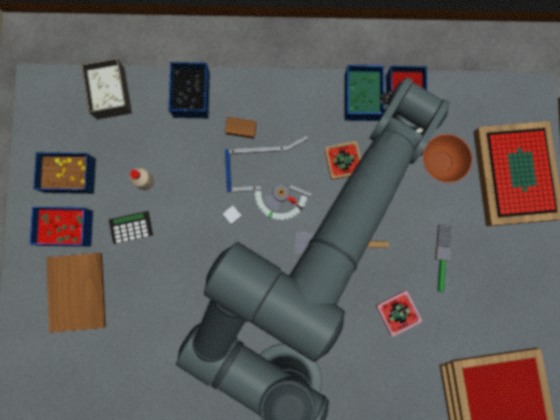

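The wrist view shows the tray ahead, with its wooden border from (218,38) to (321,135) and its rear edge at row 135. The bins are to the right, at (460,185) and (420,300). In the top view the lug is at the black mark. I'll measure the tray.

Run:
```python
from wm import *
im,c=load("w8")
H,S,V=[a.astype(int) for a in cv2.split(cv2.cvtColor(im,cv2.COLOR_BGR2HSV))]
m=((H>8)&(H<28)&(S>70)&(V>90))|(((H<8)|(H>172))&(S>150))
mm=np.zeros(m.shape,np.uint8); mm[25:150,205:335]=m[25:150,205:335]
n,l,s,ct=cv2.connectedComponentsWithStats(mm); k=1+np.argmax(s[1:,4])
cs,_=cv2.findContours((l==k).astype(np.uint8),0,1); cn=max(cs,key=len)[:,0]
hull=cv2.convexHull(cn.astype(np.float32))[:,0]
W=np.array([ray(c,p,.024,True)[:2]*1000 for p in hull]).astype(np.float32)
rc=cv2.minAreaRect(W); print(rc,"dock frame ctr",w2d(rc[0]))
print(cv2.boxPoints(rc))
M=cur()
ang=None
```

```text
((655.62353515625, -172.8524169921875), (99.93058013916016, 99.75978088378906), 12.095529556274414) dock frame ctr [-297.45168836  -11.70462546]
[[ 596.31555 -134.54971]
 [ 617.2195  -232.09479]
 [ 714.9315  -211.15512]
 [ 694.0276  -113.61005]]
```

Run:
```python
from wm import *
M=cur(); plan(M,TM([671.3,-246.2,8],12.1),6)
```

```text
total shift tool [ 44.1 -11.4 129.9] turn [-0.02 -0.01 -0.28]
6 rows each: t [ 7.36 -1.89 21.64] w [-0.   -0.   -0.05]
```

```bash
python3 -m pendant '[{"tx":22,"ty":-6,"tz":0,"wx":0,"wy":0,"wz":-0.3,"gripper":0.3},{"tx":22,"ty":-5.5,"tz":0,"wx":0,"wy":0,"wz":0,"gripper":0.3},{"tx":0,"ty":0,"tz":25,"wx":0,"wy":0,"wz":0,"gripper":0.3},{"tx":0,"ty":0,"tz":25,"wx":0,"wy":0,"wz":0,"gripper":0.3},{"tx":0,"ty":0,"tz":25,"wx":0,"wy":0,"wz":0,"gripper":0.3},{"tx":0,"ty":0,"tz":25,"wx":0,"wy":0,"wz":0,"gripper":0.3},{"tx":0,"ty":0,"tz":20,"wx":0,"wy":0,"wz":0,"gripper":0.3},{"tx":0,"ty":0,"tz":10,"wx":0,"wy":0,"wz":0,"gripper":0.3}]'
python3 - <<'E'
from wm import *
M=show()
t=np.array([655.6,-172.9]); h=np.deg2rad(102.1); A=TM([*(t-58*np.array([np.cos(h),np.sin(h)])),8],12.1)
e=d2w(-180,0); x=np.array([np.cos(YAW),np.sin(YAW)]); B=TM([*(e-58*x),8],4.05)
plan(M,A,2); plan(A,B,14); print(A[:3,3],B[:3,3])
E
```

```text
t: 14.2
eef_pos: [0.67, -0.2458, 0.0056]
eef_rot: [-0.002, 0.628, 0.778, -0.0]
force: [0.0, 0.3, -0.6]
gripper_width: 0.651
t 14.2 p [ 670.  -245.8    5.6] psi 12.17 tilt [-0.003  0.002 -1.   ] F [ 0.   0.3 -0.6] w 0.651 q [-0.51  0.58  1.47 -0.    1.1  -0.72]
total shift tool [16.3  1.2 -2.4] turn [-0.14 -0.12  0.07]
2 rows each: t [ 8.14  0.6  -1.21] w [-0.07 -0.06  0.04]
total shift tool [118.5  -3.2   0. ] turn [0.   0.   8.05]
14 rows each: t [ 8.44 -0.78  0.  ] w [0.   0.   0.58]
[ 667.75787665 -229.61142773    8.        ] [ 639.74924498 -114.37585402    8.        ]
```

```bash
python3 -m pendant '[{"tx":6,"ty":0.6,"tz":-1,"wx":0,"wy":0,"wz":0,"gripper":0.3},{"tx":6,"ty":0.6,"tz":0,"wx":0,"wy":0,"wz":0,"gripper":0.3},{"tx":4,"ty":0,"tz":0,"wx":0,"wy":0,"wz":0,"gripper":0.3},{"tx":4,"ty":0,"tz":0,"wx":0,"wy":0,"wz":0,"gripper":0.3},{"tx":8,"ty":-0.8,"tz":0,"wx":0,"wy":0,"wz":0.6,"gripper":0.3},{"tx":8,"ty":-0.8,"tz":0,"wx":0,"wy":0,"wz":0.6,"gripper":0.3},{"tx":8,"ty":-0.8,"tz":0,"wx":0,"wy":0,"wz":0.6,"gripper":0.3},{"tx":8,"ty":-0.8,"tz":0,"wx":0,"wy":0,"wz":0.6,"gripper":0.3}]'
python3 - <<'E'
from wm import *
M=show(); capture("w9")
B=TM([*(d2w(-180,0)-58*np.array([np.cos(YAW),np.sin(YAW)])),M[2,3]],4.05)
plan(M,B,8); print(w2d(M[:3,3]))
E
```

```text
t: 15.0
eef_pos: [0.6585, -0.195, 0.0091]
eef_rot: [-0.0, 0.644, 0.765, 0.0]
force: [-0.6, -0.6, -0.2]
gripper_width: 0.65
t 15.0 p [ 658.5 -195.     9.1] psi 9.77 tilt [-0.  0. -1.] F [-0.6 -0.6 -0.2] w 0.65 q [-0.45  0.52  1.55  0.    1.08 -0.62]
total shift tool [82.6 -4.8  0. ] turn [-0.   -0.01  5.72]
8 rows each: t [10.3  -1.05  0.  ] w [-0.   -0.    0.71]
[-319.75316024  -12.97386332]
```

View pics/w9.png

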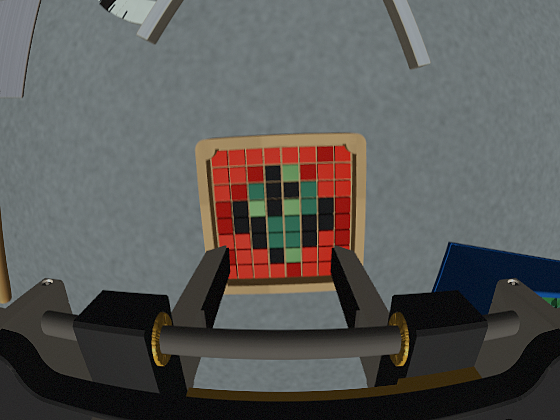

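```bash
cat >> wm.py <<'E'
def tray(n,top=None,exclude_below=None):
    im,c=load(n)
    H,S,V=[a.astype(int) for a in cv2.split(cv2.cvtColor(im,cv2.COLOR_BGR2HSV))]
    m=((H>8)&(H<28)&(S>70)&(V>90))|(((H<8)|(H>172))&(S>150))
    m=m.astype(np.uint8); m[exclude_below or 300:]=0
    if top: m[:top]=0
    n_,l,s,ct=cv2.connectedComponentsWithStats(m); k=1+np.argmax(s[1:,4])
    cs,_=cv2.findContours((l==k).astype(np.uint8),0,1); cn=max(cs,key=len)[:,0]
    hull=cv2.convexHull(cn.astype(np.float32))[:,0]
    W=np.array([ray(c,p,.024,True)[:2]*1000 for p in hull]).astype(np.float32)
    rc=cv2.minAreaRect(W); a=rc[2]; a=(a+45)%90-45
    print("tray",np.round(rc[0],1),np.round(rc[1],1),"edge ang",round(a,2),"rel dock",round(a-4.05,2),"dock",w2d(rc[0]).round(1)); return rc
E
python3 - <<'E'
from wm import *
tray("w8",exclude_below=200); tray("w9"); M=cur(); print(w2d(M[:3,3]),psi(M))
E
```

```text
tray [ 655.6 -172.9] [99.9 99.8] edge ang 12.1 rel dock 8.05 dock [-297.5  -11.7]
tray [ 654.  -166.6] [99.8 89.2] edge ang 12.09 rel dock 8.04 dock [-291.1  -10.5]
[-318.51528221  -12.73359966] 9.800844710185695
```

Run:
```python
from wm import *
im,d=r.camera("side"); cv2.imwrite("pics/s9.png",cv2.resize(im[150:300,300:480],None,fx=4,fy=4,interpolation=cv2.INTER_CUBIC))
im,d=r.camera("top"); cv2.imwrite("pics/t9.png",cv2.resize(im[100:240,200:400],None,fx=4,fy=4,interpolation=cv2.INTER_CUBIC))
i=r.camera_info("wrist"); im,d=r.camera("wrist"); K=i["camera_matrix"];Rm=cv2.Rodrigues(i["rvec"])[0];t=np.ravel(i["tvec"])
for uv in [(280,140),(280,180),(280,230),(280,270),(280,285),(280,295),(400,180),(215,265),(345,270)]:
    x=(np.array(uv)-K[:2,2])/K[0,0]; th=np.linalg.norm(x); dd=np.r_[x/th*np.tan(th),1]*d[uv[1],uv[0]]
    print(uv,d[uv[1],uv[0]],((Rm.T@(dd-t))*1000).round(1))
show()
```

```text
(280, 140) 0.18122308 [ 645.6 -126.6   24.6]
(280, 180) 0.1971766 [ 649.8 -151.    14.9]
(280, 230) 0.2040412 [ 655.1 -181.9   16.6]
(280, 270) 0.21352588 [ 660.  -210.1   14.7]
(280, 285) 0.20698155 [ 661.1 -216.7   23.4]
(280, 295) 0.23497567 [ 6.646e+02 -2.372e+02  1.000e-01]
(400, 180) 0.2130599 [ 731.6 -138.5   -1.1]
(215, 265) 0.16272016 [ 623.1 -191.9   60.7]
(345, 270) 0.15808606 [ 687.8 -181.3   65.7]
t 15.2 p [ 658.7 -195.6    9.1] psi 9.83 tilt [ 0. -0. -1.] F [0.4 0.7 0.3] w 0.649 q [-0.45  0.52  1.54 -0.    1.08 -0.62]
```

View pics/s9.png

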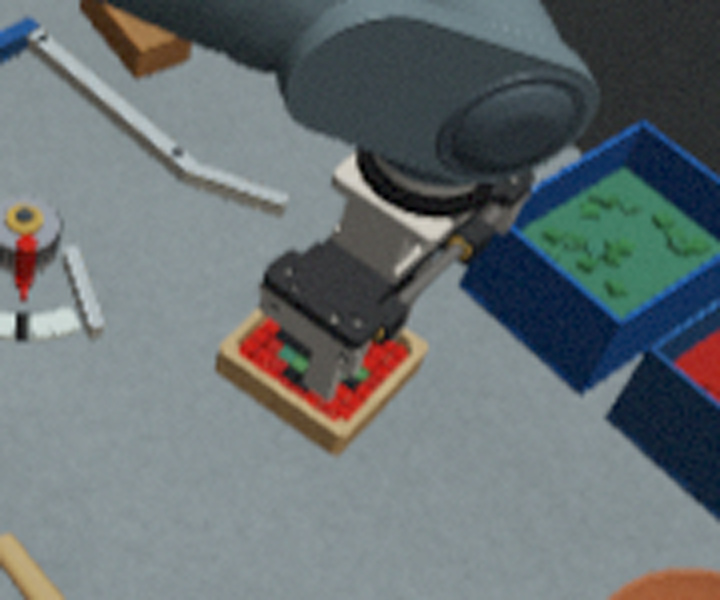

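View pics/t9.png

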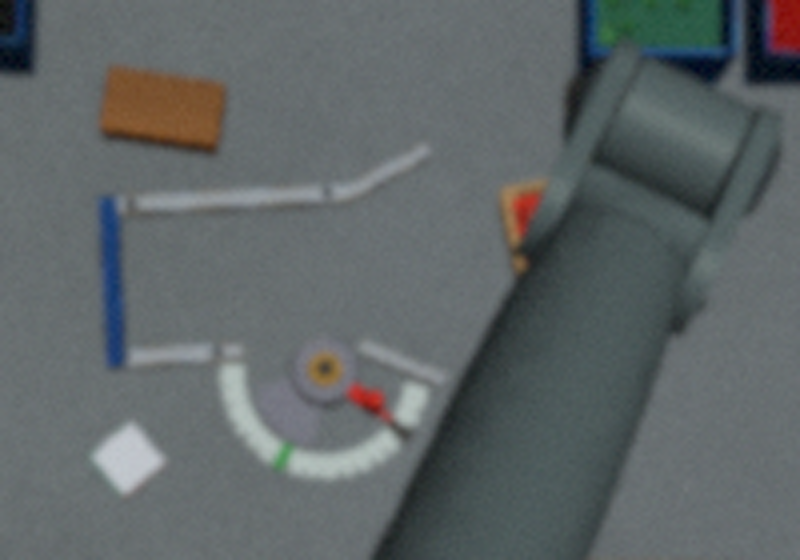

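Run:
```python
from wm import *
i=r.camera_info("wrist"); im,d=r.camera("wrist"); K=i["camera_matrix"];Rm=cv2.Rodrigues(i["rvec"])[0];t=np.ravel(i["tvec"])
cv2.imwrite("pics/w10.png",im)
M=cur()
for v in range(246,262,2):
  for u in (218,222,226,338,342,346):
    x=(np.array([u,v])-K[:2,2])/K[0,0]; th=np.linalg.norm(x); dd=np.r_[x/th*np.tan(th),1]*d[v,u]
    P=(Rm.T@(dd-t))*1000; T=np.linalg.inv(M)@np.r_[P,1]
    if P[2]>26: print((u,v),P.round(1),"tool",T[:3].round(1))
```

```text
(222, 246) [ 622.3 -192.8   33. ] tool [  9.3 -35.5 -23.8]
(226, 246) [ 624.4 -193.2   30.9] tool [  8.6 -33.5 -21.8]
(338, 246) [ 690.  -181.4   32.3] tool [  9.   33.2 -23.2]
(218, 248) [ 620.6 -192.8   37. ] tool [  9.6 -37.2 -27.9]
(222, 248) [ 622.8 -192.7   36.2] tool [  9.3 -35.  -27. ]
(226, 248) [ 624.7 -194.    32.1] tool [  7.7 -33.3 -22.9]
(338, 248) [ 689.4 -181.4   36. ] tool [  9.2  32.5 -26.9]
(342, 248) [ 691.7 -180.9   36.2] tool [  9.2  34.9 -27. ]
(218, 250) [ 621.  -193.1   39.1] tool [  9.2 -36.8 -30. ]
(222, 250) [ 623.3 -192.5   39.5] tool [  9.4 -34.4 -30.4]
(226, 250) [ 625.3 -193.3   36.8] tool [  8.4 -32.5 -27.7]
(338, 250) [ 689.  -181.7   38.4] tool [  8.9  32.2 -29.2]
(342, 250) [ 691.4 -181.4   38.4] tool [  8.8  34.5 -29.2]
(346, 250) [ 693.6 -180.8   38.9] tool [  9.   36.8 -29.7]
(218, 252) [ 621.5 -193.3   41.6] tool [  9.  -36.4 -32.5]
(222, 252) [ 623.8 -192.8   41.8] tool [  9.1 -34.  -32.7]
(226, 252) [ 625.7 -193.7   38.6] tool [  7.8 -32.3 -29.5]
(338, 252) [ 688.  -181.    43.6] tool [  9.7  31.2 -34.4]
(342, 252) [ 690.7 -181.3   41.9] tool
[... 795 characters left out ...]
58) [ 622.9 -193.4   49.4] tool [  8.7 -35.  -40.3]
(222, 258) [ 624.7 -194.4   46.3] tool [  7.3 -33.4 -37.1]
(226, 258) [ 626.4 -196.    41.8] tool [  5.5 -31.9 -32.7]
(338, 258) [ 687.7 -183.    47.7] tool [  7.9  30.6 -38.6]
(342, 258) [ 688.6 -180.8   52.4] tool [  9.9  31.9 -43.3]
(346, 258) [ 691.1 -180.9   51.3] tool [  9.3  34.3 -42.2]
(218, 260) [ 623.6 -192.5   53.8] tool [  9.4 -34.2 -44.7]
(222, 260) [ 625.2 -194.1   49.5] tool [  7.5 -32.8 -40.4]
(226, 260) [ 626.6 -197.    42.3] tool [  4.4 -31.9 -33.2]
(338, 260) [ 687.2 -183.    50.5] tool [  7.9  30.2 -41.4]
(342, 260) [ 688.3 -181.2   54.4] tool [  9.6  31.6 -45.3]
(346, 260) [ 690.4 -180.8   54.6] tool [  9.6  33.7 -45.5]
```

The reported TCP is about 21 mm beyond the real fingertips. Depth puts the tips at tool z ≈ -21, so they hover over the tray at about 31 mm and have not touched it. That also explains why the first lug grasp missed. I'll back off, then descend with this offset and watch the force.

Run:
```python
from wm import *
M=cur(); t=np.array([655.6,-172.9]); h=np.deg2rad(102.1); A=TM([*(t-76*np.array([np.cos(h),np.sin(h)])),-12],12.1); plan(M,A,8)
```

```text
total shift tool [-52.6   3.8  21.2] turn [ 0.01  0.02 -2.29]
8 rows each: t [-6.59  0.36  2.64] w [ 0.    0.   -0.29]
```

```bash
python3 -m pendant '[{"tx":0,"ty":0,"tz":-20,"wx":0,"wy":0,"wz":0,"gripper":0.3},{"tx":-18,"ty":1.3,"tz":0,"wx":0,"wy":0,"wz":0,"gripper":0.3},{"tx":-18,"ty":1.3,"tz":0,"wx":0,"wy":0,"wz":0,"gripper":0.3},{"tx":-17,"ty":1.2,"tz":0,"wx":0,"wy":0,"wz":-2.3,"gripper":0.3},{"tx":0,"ty":0,"tz":0,"wx":0,"wy":0,"wz":0,"gripper":0.3},{"tx":0,"ty":0,"tz":15,"wx":0,"wy":0,"wz":0,"gripper":0.3},{"tx":0,"ty":0,"tz":10,"wx":0,"wy":0,"wz":0,"gripper":0.3},{"tx":0,"ty":0,"tz":8,"wx":0,"wy":0,"wz":0,"gripper":0.3}]' && python3 -m pendant '[{"tx":0,"ty":0,"tz":4,"wx":0,"wy":0,"wz":0,"gripper":0.3},{"tx":0,"ty":0,"tz":3,"wx":0,"wy":0,"wz":0,"gripper":0.3},{"tx":0,"ty":0,"tz":0,"wx":0,"wy":0,"wz":0,"gripper":0.3},{"tx":0,"ty":0,"tz":0,"wx":0,"wy":0,"wz":0,"gripper":0.3},{"tx":0,"ty":0,"tz":0,"wx":0,"wy":0,"wz":0,"gripper":0.3},{"tx":0,"ty":0,"tz":0,"wx":0,"wy":0,"wz":0,"gripper":0.3},{"tx":0,"ty":0,"tz":0,"wx":0,"wy":0,"wz":0,"gripper":0.3},{"tx":0,"ty":0,"tz":0,"wx":0,"wy":0,"wz":0,"gripper":0.3}]';  python3 - <<'E'
from wm import *
show()
im,d=r.camera("side"); cv2.imwrite("pics/s11.png",cv2.resize(im[180:300,330:480],None,fx=5,fy=5,interpolation=cv2.INTER_CUBIC))
capture("w11")
E
```

```text
t: 16.05
eef_pos: [0.6702, -0.2462, -0.0066]
eef_rot: [-0.002, 0.628, 0.778, -0.0]
force: [0.7, 0.9, -0.3]
gripper_width: 0.649
t: 16.85
eef_pos: [0.6716, -0.2475, -0.0108]
eef_rot: [0.0, 0.629, 0.778, 0.0]
force: [-0.4, 0.2, -0.3]
gripper_width: 0.649
t 16.85 p [ 671.6 -247.5  -10.8] psi 12.11 tilt [ 0. -0. -1.] F [-0.4  0.2 -0.3] w 0.649 q [-0.51  0.6   1.46  0.    1.08 -0.72]
```

View pics/s11.png

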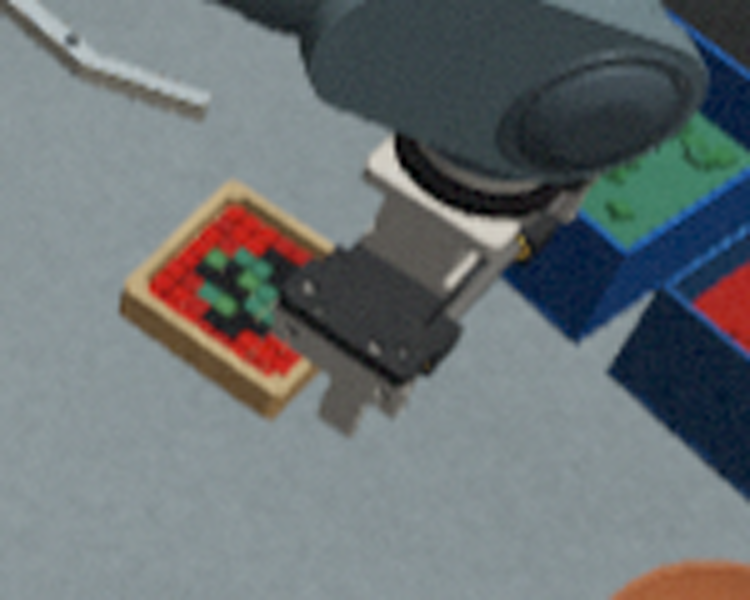

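View pics/w11.png

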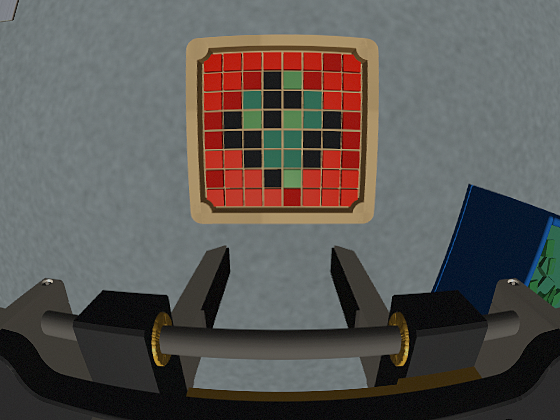

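The fingers now stand behind the tray, with the rear border at row 222, and the tray is undisturbed. I'll re-measure it and compute the push.

Run:
```python
from wm import *
rc=tray("w11",exclude_below=240); M=cur(); t=np.array(rc[0]); th=(rc[2]+45)%90-45; h=np.deg2rad(90+th)
A=TM([*(t-58.5*np.array([np.cos(h),np.sin(h)])),-14],th)
B=TM([*(d2w(-180,0)-58.5*np.array([np.cos(YAW),np.sin(YAW)])),-14],4.05)
plan(M,A,2);plan(A,B,14)
```

```text
tray [ 655.4 -172.7] [99.9 99.7] edge ang 12.06 rel dock 8.01 dock [-297.3  -11.5]
total shift tool [17.9 -0.1  3.1] turn [0.   0.   0.05]
2 rows each: t [ 8.97 -0.07  1.54] w [0.   0.   0.02]
total shift tool [118.3  -3.2   0. ] turn [0.   0.   8.01]
14 rows each: t [ 8.43 -0.78  0.  ] w [0.   0.   0.57]
```

```bash
python3 -m pendant '[{"tx":6,"ty":0,"tz":3,"wx":0,"wy":0,"wz":0,"gripper":0.3},{"tx":6,"ty":0,"tz":0,"wx":0,"wy":0,"wz":0,"gripper":0.3},{"tx":4,"ty":0,"tz":0,"wx":0,"wy":0,"wz":0,"gripper":0.3},{"tx":4,"ty":0,"tz":0,"wx":0,"wy":0,"wz":0,"gripper":0.3},{"tx":7,"ty":-0.7,"tz":0,"wx":0,"wy":0,"wz":0.5,"gripper":0.3},{"tx":7,"ty":-0.7,"tz":0,"wx":0,"wy":0,"wz":0.5,"gripper":0.3},{"tx":7,"ty":-0.7,"tz":0,"wx":0,"wy":0,"wz":0.5,"gripper":0.3},{"tx":7,"ty":-0.7,"tz":0,"wx":0,"wy":0,"wz":0.5,"gripper":0.3}]'
python3 - <<'E'
from wm import *
M=show(); capture("w12"); rc=tray("w12",exclude_below=240); v=w2d(M[:3,3]); print(v, np.array(w2d(rc[0]))-v)
E
```

```text
t: 17.75
eef_pos: [0.659, -0.2004, -0.0138]
eef_rot: [0.0, 0.642, 0.766, -0.0]
force: [0.1, -2.0, 0.5]
gripper_width: 0.652
t 17.75 p [ 659.  -200.4  -13.8] psi 10.07 tilt [ 0. -0. -1.] F [ 0.1 -2.   0.5] w 0.652 q [-0.46  0.55  1.54 -0.    1.05 -0.64]
tray [ 648.3 -141. ] [82.8 82.6] edge ang 9.97 rel dock 5.92 dock [-265.2   -6.7]
[-325.21283841  -13.13820037] [60.05581519  6.451914  ]
```

View pics/w12.png

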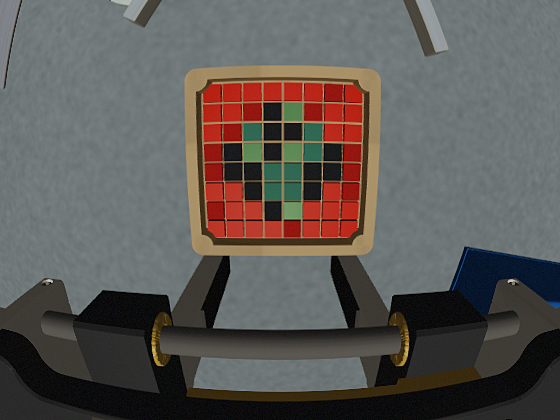

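Both fingers push squarely on the rear side, and the tray follows (its angle to the dock is now 5.9°). Continuing.

```bash
cat >> wm.py <<'E'
def nxt(n,xd,yd,rows,exb=262,gap=None):
    rc=tray(n,exclude_below=exb); M=cur(); th=(rc[2]+45)%90-45
    A=TM([*rc[0],M[2,3]],th); D=np.linalg.inv(A)@M; print("tool in tray",D[:2,3].round(1),round(psi(M)-th,2))
    B=TM([*d2w(xd,yd),M[2,3]],4.05)@D
    plan(M,B,rows)
E
python3 - <<'E'
from wm import *
nxt("w12",-185,0,8)
E
```

```text
tray [ 648.3 -141. ] [82.8 82.6] edge ang 9.97 rel dock 5.92 dock [-265.2   -6.7]
tool in tray [-59.   0.] 0.13
total shift tool [80.7 -4.3  0.1] turn [-0.01  0.    5.92]
8 rows each: t [ 1.006e+01 -9.900e-01  1.000e-02] w [-0.    0.    0.74]
```

```bash
python3 -m pendant '[{"tx":8,"ty":-1,"tz":0,"wx":0,"wy":0,"wz":0.7,"gripper":0.3},{"tx":8,"ty":-1,"tz":0,"wx":0,"wy":0,"wz":0.7,"gripper":0.3},{"tx":8,"ty":-1,"tz":0,"wx":0,"wy":0,"wz":0.8,"gripper":0.3},{"tx":8,"ty":-1,"tz":0,"wx":0,"wy":0,"wz":0.7,"gripper":0.3},{"tx":8,"ty":-1,"tz":0,"wx":0,"wy":0,"wz":0.8,"gripper":0.3},{"tx":8,"ty":-1,"tz":0,"wx":0,"wy":0,"wz":0.7,"gripper":0.3},{"tx":8,"ty":-1,"tz":0,"wx":0,"wy":0,"wz":0.8,"gripper":0.3},{"tx":8,"ty":-1,"tz":0,"wx":0,"wy":0,"wz":0.7,"gripper":0.3}]'
python3 - <<'E'
from wm import *
M=show(); capture("w13"); nxt("w13",-140,0,6)
E
```

```text
t: 18.6
eef_pos: [0.6427, -0.138, -0.0139]
eef_rot: [0.0, 0.681, 0.732, -0.0]
force: [0.6, -2.1, 1.2]
gripper_width: 0.652
t 18.6 p [ 642.7 -138.   -13.9] psi 4.15 tilt [ 0. -0. -1.] F [ 0.6 -2.1  1.2] w 0.652 q [-0.38  0.49  1.63 -0.    1.02 -0.46]
tray [638.4 -77.9] [82.5 82.6] edge ang 4.03 rel dock -0.02 dock [-201.5   -1.3]
tool in tray [-58.8  -0.4] 0.14
total shift tool [61.5 -1.1  0.1] turn [ 0.   -0.   -0.02]
6 rows each: t [ 1.025e+01 -1.800e-01  1.000e-02] w [ 0. -0. -0.]
```

View pics/w13.png

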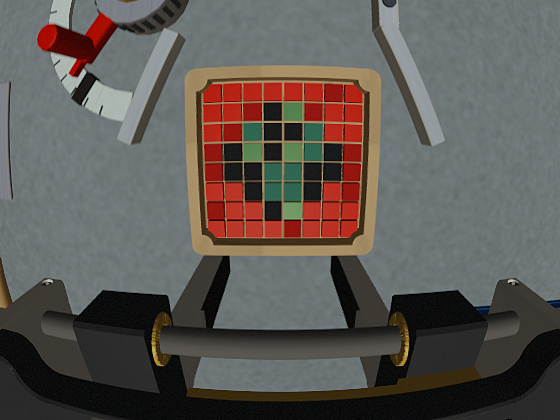

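The tray is aligned to the dock (0°, y ≈ -1.3 mm) and centred between the flares at (137,140) and (432,140). Pushing on through the mouth.

```bash
python3 -m pendant '[{"tx":9,"ty":-0.2,"tz":0,"wx":0,"wy":0,"wz":0,"gripper":0.3},{"tx":9,"ty":-0.2,"tz":0,"wx":0,"wy":0,"wz":0,"gripper":0.3},{"tx":9,"ty":-0.2,"tz":0,"wx":0,"wy":0,"wz":0,"gripper":0.3},{"tx":9,"ty":-0.2,"tz":0,"wx":0,"wy":0,"wz":0,"gripper":0.3},{"tx":9,"ty":-0.2,"tz":0,"wx":0,"wy":0,"wz":0,"gripper":0.3},{"tx":9,"ty":-0.1,"tz":0,"wx":0,"wy":0,"wz":0,"gripper":0.3},{"tx":9,"ty":0,"tz":0,"wx":0,"wy":0,"wz":0,"gripper":0.3},{"tx":9,"ty":0,"tz":0,"wx":0,"wy":0,"wz":0,"gripper":0.3}]'
python3 - <<'E'
from wm import *
M=show(); capture("w14"); nxt("w14",-40,0,8)
E
```

```text
t: 19.45
eef_pos: [0.6362, -0.066, -0.0141]
eef_rot: [-0.0, 0.681, 0.733, -0.0]
force: [0.1, -0.8, -0.9]
gripper_width: 0.649
t 19.45 p [636.2 -66.  -14.1] psi 4.21 tilt [-0.  0. -1.] F [ 0.1 -0.8 -0.9] w 0.649 q [-0.28  0.46  1.68  0.    1.   -0.35]
tray [632.   -5.9] [82.5 82.5] edge ang 4.11 rel dock 0.06 dock [-1.292e+02  1.000e-01]
tool in tray [-58.9  -0.3] 0.14
total shift tool [89.2  0.3  0.1] turn [-0.    0.    0.06]
8 rows each: t [1.115e+01 4.000e-02 1.000e-02] w [-0.    0.    0.01]
```

View pics/w14.png

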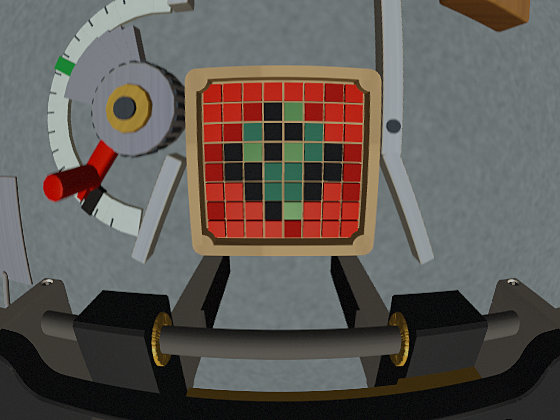

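Run:
```python
from wm import *
i=r.camera_info("wrist"); im,d=r.camera("wrist"); K=i["camera_matrix"];Rm=cv2.Rodrigues(i["rvec"])[0];t=np.ravel(i["tvec"]); M=cur()
for u,v in [(80,300),(80,340),(100,300),(120,296),(120,320),(150,296),(160,300),(200,270),(210,300),(45,320),(60,285),(20,330),(280,345)]:
    x=(np.array([u,v])-K[:2,2])/K[0,0]; th=np.linalg.norm(x); dd=np.r_[x/th*np.tan(th),1]*d[v,u]
    P=(Rm.T@(dd-t))*1000; T=np.linalg.inv(M)@np.r_[P,1]; print((u,v),d[v,u].round(3),P.round(1),"tool",T[:3].round(1))
```

```text
(80, 300) 0.213 [ 4.840e+02 -1.187e+02  3.000e-01] tool [ -41.9 -155.6  -14.4]
(80, 340) 0.068 [581.5 -40.4 130.2] tool [  29.   -52.6 -144.3]
(100, 300) 0.08 [581.5 -35.9 116.5] tool [  33.5  -52.2 -130.6]
(120, 296) 0.083 [586.8 -35.3 113.5] tool [  33.7  -46.9 -127.6]
(120, 320) 0.072 [592.2 -35.2 124.9] tool [  33.4  -41.6 -139. ]
(150, 296) 0.085 [595.9 -34.7 112.1] tool [  33.6  -37.8 -126.2]
(160, 300) 0.083 [599.5 -34.6 113.6] tool [  33.4  -34.2 -127.7]
(200, 270) 0.158 [594.2 -59.2  42.5] tool [  9.2 -41.3 -56.6]
(210, 300) 0.137 [603.8 -62.4  65.2] tool [  5.4 -32.  -79.3]
(45, 320) 0.076 [562.8 -43.1 122.7] tool [  27.7  -71.4 -136.8]
(60, 285) 0.088 [560.6 -38.4 108.8] tool [  32.6  -73.3 -122.9]
(20, 330) 0.067 [560.  -41.7 131.8] tool [  29.3  -74.2 -145.9]
(280, 345) 0.076 [632.9 -39.  122.5] tool [  26.6   -1.3 -136.6]
```

The gripper body stays above 108 mm, so it clears the 64 mm lug. Pushing on.

```bash
python3 -m pendant '[{"tx":10,"ty":0,"tz":0,"wx":0,"wy":0,"wz":0,"gripper":0.3},{"tx":10,"ty":0,"tz":0,"wx":0,"wy":0,"wz":0,"gripper":0.3},{"tx":10,"ty":0,"tz":0,"wx":0,"wy":0,"wz":0,"gripper":0.3},{"tx":10,"ty":0,"tz":0,"wx":0,"wy":0,"wz":0,"gripper":0.3},{"tx":10,"ty":0,"tz":0,"wx":0,"wy":0,"wz":0,"gripper":0.3},{"tx":10,"ty":0,"tz":0,"wx":0,"wy":0,"wz":0,"gripper":0.3},{"tx":10,"ty":0,"tz":0,"wx":0,"wy":0,"wz":0,"gripper":0.3},{"tx":10,"ty":0,"tz":0,"wx":0,"wy":0,"wz":0,"gripper":0.3}]'
python3 - <<'E'
from wm import *
M=show(); capture("w15"); nxt("w15",0,0,8)
E
```

```text
t: 20.35
eef_pos: [0.6305, 0.0137, -0.0138]
eef_rot: [0.0, 0.681, 0.733, 0.0]
force: [0.2, -1.9, 0.8]
gripper_width: 0.648
t 20.35 p [630.5  13.7 -13.8] psi 4.21 tilt [ 0. -0. -1.] F [ 0.2 -1.9  0.8] w 0.648 q [-0.16  0.44  1.7  -0.    1.   -0.23]
tray [626.1  73.9] [82.6 82.7] edge ang 4.27 rel dock 0.22 dock [-49.3   0.4]
tool in tray [-58.7  -0.3] 0.0
total shift tool [49.3  0.3  0.1] turn [-0.    0.    0.22]
8 rows each: t [6.16 0.03 0.01] w [-0.    0.    0.03]
```

View pics/w15.png

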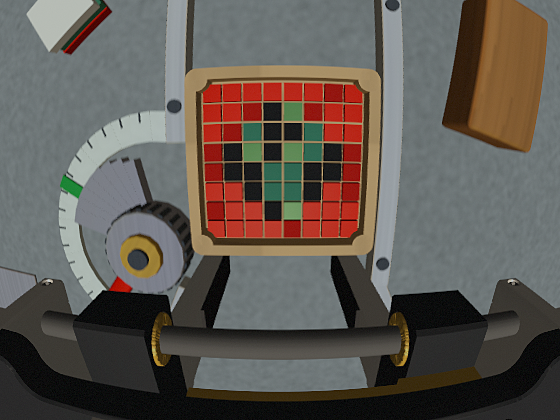

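```bash
python3 -m pendant '[{"tx":8,"ty":0,"tz":0,"wx":0,"wy":0,"wz":0,"gripper":0.3},{"tx":8,"ty":0,"tz":0,"wx":0,"wy":0,"wz":0,"gripper":0.3},{"tx":8,"ty":0,"tz":0,"wx":0,"wy":0,"wz":0,"gripper":0.3},{"tx":8,"ty":0,"tz":0,"wx":0,"wy":0,"wz":0,"gripper":0.3},{"tx":5,"ty":0,"tz":0,"wx":0,"wy":0,"wz":0,"gripper":0.3},{"tx":4,"ty":0,"tz":0,"wx":0,"wy":0,"wz":0,"gripper":0.3},{"tx":3,"ty":0,"tz":0,"wx":0,"wy":0,"wz":0,"gripper":0.3},{"tx":2,"ty":0,"tz":0,"wx":0,"wy":0,"wz":0,"gripper":0.3}]'
python3 - <<'E'
from wm import *
M=show(); capture("w16"); nxt("w16",0,0,1)
E
```

```text
t: 21.2
eef_pos: [0.627, 0.059, -0.014]
eef_rot: [-0.0, 0.681, 0.733, -0.0]
force: [-0.4, -1.1, -0.2]
gripper_width: 0.648
t 21.2 p [627.  59. -14.] psi 4.21 tilt [-0. -0. -1.] F [-0.4 -1.1 -0.2] w 0.648 q [-0.09  0.44  1.71 -0.    1.   -0.16]
tray [622.6 119.1] [82.8 82.5] edge ang 4.11 rel dock 0.06 dock [-3.9  0.6]
tool in tray [-60.1   0. ] 0.1
total shift tool [3.8 0.5 0. ] turn [-0.    0.    0.06]
1 rows each: t [3.85 0.53 0.  ] w [-0.    0.    0.06]
```

View pics/w16.png

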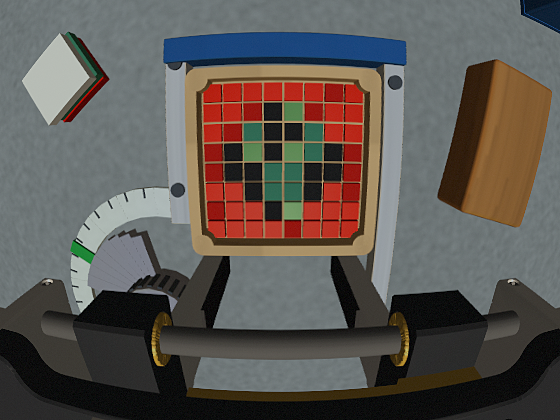

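About 4 mm to go. Pushing slowly until the stop is felt.

```bash
python3 -m pendant '[{"tx":1.5,"ty":0,"tz":0,"wx":0,"wy":0,"wz":0,"gripper":0.3},{"tx":1,"ty":0,"tz":0,"wx":0,"wy":0,"wz":0,"gripper":0.3},{"tx":1,"ty":0,"tz":0,"wx":0,"wy":0,"wz":0,"gripper":0.3},{"tx":1,"ty":0,"tz":0,"wx":0,"wy":0,"wz":0,"gripper":0.3},{"tx":1,"ty":0,"tz":0,"wx":0,"wy":0,"wz":0,"gripper":0.3},{"tx":0.5,"ty":0,"tz":0,"wx":0,"wy":0,"wz":0,"gripper":0.3},{"tx":0,"ty":0,"tz":0,"wx":0,"wy":0,"wz":0,"gripper":0.3},{"tx":0,"ty":0,"tz":0,"wx":0,"wy":0,"wz":0,"gripper":0.3}]'
python3 - <<'E'
from wm import *
M=show(); capture("w17"); nxt("w17",0,0,1)
E
```

```text
t: 22.05
eef_pos: [0.6267, 0.0641, -0.0139]
eef_rot: [0.0, 0.681, 0.733, -0.0]
force: [-0.7, -5.5, -0.2]
gripper_width: 0.648
t 22.05 p [626.7  64.1 -13.9] psi 4.21 tilt [-0.    -0.001 -1.   ] F [-0.7 -5.5 -0.2] w 0.648 q [-0.08  0.44  1.71 -0.    1.   -0.15]
tray [622.4 124.2] [82.8 82.7] edge ang 4.22 rel dock 0.17 dock [1.2 0.5]
tool in tray [-60.3  -0.2] -0.02
total shift tool [-1.2  0.3  0. ] turn [0.   0.   0.17]
1 rows each: t [-1.21  0.28  0.  ] w [0.   0.   0.17]
```

```bash
python3 -m pendant '[{"tx":1,"ty":0,"tz":0,"wx":0,"wy":0,"wz":0,"gripper":0.3},{"tx":1,"ty":0,"tz":0,"wx":0,"wy":0,"wz":0,"gripper":0.3},{"tx":1,"ty":0,"tz":0,"wx":0,"wy":0,"wz":0,"gripper":0.3},{"tx":0,"ty":0,"tz":0,"wx":0,"wy":0,"wz":0,"gripper":0.3},{"tx":0,"ty":0,"tz":0,"wx":0,"wy":0,"wz":0,"gripper":0.3},{"tx":0,"ty":0,"tz":0,"wx":0,"wy":0,"wz":0,"gripper":0.3},{"tx":0,"ty":0,"tz":0,"wx":0,"wy":0,"wz":0,"gripper":0.3},{"tx":0,"ty":0,"tz":0,"wx":0,"wy":0,"wz":0,"gripper":0.3}]'
python3 - <<'E'
from wm import *
M=show(); capture("w18"); nxt("w18",0,0,1)
im,c=load("w18"); cv2.imwrite("pics/w18c.png",cv2.resize(im[20:280,140:430],None,fx=2.2,fy=2.2,interpolation=cv2.INTER_CUBIC))
E
```

```text
t: 22.9
eef_pos: [0.6265, 0.0641, -0.0139]
eef_rot: [0.002, 0.681, 0.733, -0.002]
force: [-1.9, -14.5, -0.6]
gripper_width: 0.65
t 22.9 p [626.5  64.1 -13.9] psi 4.2 tilt [-0.    -0.006 -1.   ] F [ -1.9 -14.5  -0.6] w 0.65 q [-0.08  0.44  1.71 -0.01  1.   -0.14]
tray [622.8 122.7] [100.3 100.1] edge ang 4.03 rel dock -0.02 dock [-0.3  0.2]
tool in tray [-58.7  -0.3] 0.17
total shift tool [ 0.3  0.2 -0. ] turn [-0.   -0.   -0.02]
1 rows each: t [ 0.33  0.2  -0.  ] w [-0.   -0.   -0.02]
```

View pics/w18c.png

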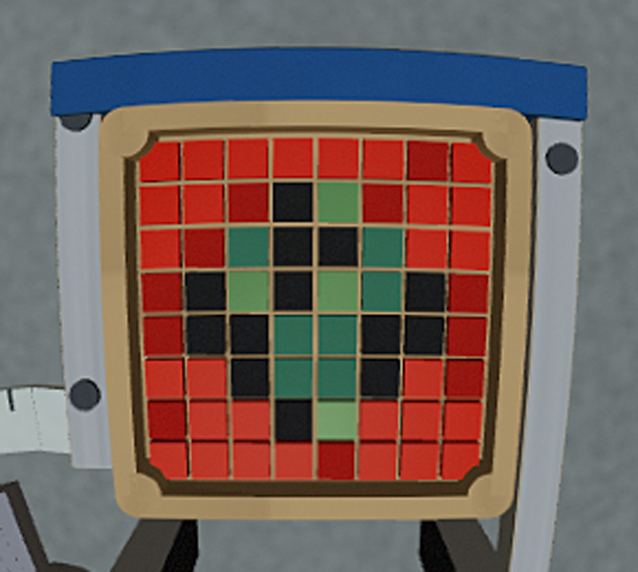

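The tray is home against the blue stop: force rises to 14.5 N with no motion, and it measures (-0.3, 0.2) mm in the dock frame. I'll back off, rise, and return to the lug.

```bash
python3 -m pendant '[{"tx":-4,"ty":0,"tz":0,"wx":0,"wy":0,"wz":0,"gripper":0.3},{"tx":-8,"ty":0,"tz":0,"wx":0,"wy":0,"wz":0,"gripper":0.3},{"tx":-3,"ty":0,"tz":0,"wx":0,"wy":0,"wz":0,"gripper":0.3},{"tx":0,"ty":0,"tz":-20,"wx":0,"wy":0,"wz":0,"gripper":0.3},{"tx":0,"ty":0,"tz":-25,"wx":0,"wy":0,"wz":0,"gripper":0.3},{"tx":0,"ty":0,"tz":-25,"wx":0,"wy":0,"wz":0,"gripper":0},{"tx":0,"ty":0,"tz":-15,"wx":0,"wy":0,"wz":0,"gripper":-0.2},{"tx":0,"ty":0,"tz":0,"wx":0,"wy":0,"wz":0,"gripper":-0.2}]'
python3 - <<'E'
from wm import *
M=show(); plan(M,TM([*lug(-0.0),70],psi(M)),5); print(psi(M)+36)
E
```

```text
t: 23.75
eef_pos: [0.6295, 0.0529, 0.0738]
eef_rot: [0.002, 0.681, 0.733, 0.002]
force: [-0.3, -0.1, 0.3]
gripper_width: 0.434
t 23.75 p [629.5  52.9  73.8] psi 4.22 tilt [ 0.005 -0.    -1.   ] F [-0.3 -0.1  0.3] w 0.434 q [-0.1   0.32  1.68  0.    1.14 -0.17]
total shift tool [ -63.7 -109.8    3.3] turn [ 0.29  0.03 -0.  ]
5 rows each: t [-12.75 -21.95   0.69] w [ 0.06  0.01 -0.  ]
40.221028756374814
```

```bash
python3 -m pendant '[{"tx":-21,"ty":-36.5,"tz":0,"wx":0,"wy":0,"wz":0,"gripper":-0.2},{"tx":-21,"ty":-36.5,"tz":0,"wx":0,"wy":0,"wz":0,"gripper":-0.2},{"tx":-22,"ty":-37,"tz":0,"wx":0,"wy":0,"wz":0,"gripper":-0.2},{"tx":0,"ty":0,"tz":0,"wx":0,"wy":0,"wz":8,"gripper":-0.2},{"tx":0,"ty":0,"tz":0,"wx":0,"wy":0,"wz":8,"gripper":-0.2},{"tx":0,"ty":0,"tz":0,"wx":0,"wy":0,"wz":8,"gripper":-0.2},{"tx":0,"ty":0,"tz":0,"wx":0,"wy":0,"wz":8,"gripper":-0.2},{"tx":0,"ty":0,"tz":0,"wx":0,"wy":0,"wz":8,"gripper":-0.2}]'
python3 - <<'E'
from wm import *
M=show(); capture("w19"); plan(M,TM([*lug(-0.0),18],-36),4)
E
```

```text
t: 24.55
eef_pos: [0.5215, -0.0187, 0.0695]
eef_rot: [-0.001, 0.892, 0.453, -0.001]
force: [0.5, -0.0, 0.3]
gripper_width: 0.4
t 24.55 p [521.5 -18.7  69.5] psi -36.13 tilt [-0.002  0.001 -1.   ] F [ 0.5 -0.   0.3] w 0.4 q [-0.25  0.08  1.96  0.    1.1   0.38]
total shift tool [ 2.   2.8 51.5] turn [-0.14  0.04 -0.13]
4 rows each: t [ 0.49  0.68 12.87] w [-0.04  0.01 -0.03]
```

View pics/w19.png

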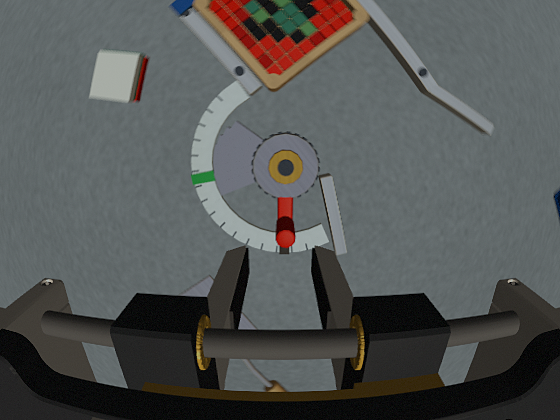

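```bash
python3 -m pendant '[{"tx":2,"ty":2.8,"tz":0,"wx":0,"wy":0,"wz":0,"gripper":-0.2},{"tx":0,"ty":0,"tz":17,"wx":0,"wy":0,"wz":0,"gripper":-0.2},{"tx":0,"ty":0,"tz":17,"wx":0,"wy":0,"wz":0,"gripper":-0.2},{"tx":0,"ty":0,"tz":14,"wx":0,"wy":0,"wz":0,"gripper":-0.2},{"tx":0,"ty":0,"tz":0,"wx":0,"wy":0,"wz":0,"gripper":-1},{"tx":0,"ty":0,"tz":0,"wx":0,"wy":0,"wz":0,"gripper":-1},{"tx":0,"ty":0,"tz":0,"wx":0,"wy":0,"wz":0,"gripper":-1},{"tx":0,"ty":0,"tz":0,"wx":0,"wy":0,"wz":0,"gripper":-1}]' 15
python3 - <<'E'
from wm import *
M=show(); a=lambda j: np.degrees(2.443-j)+94.05+90-360
print(lug(0),a(1.396))
plan(TM([*lug(0),0],a(0)),TM([*lug(8/57.3),0],a(8/57.3)),1)
E
```

```text
t: 25.4
eef_pos: [0.5259, -0.0187, 0.0238]
eef_rot: [-0.0, 0.89, 0.456, -0.0]
force: [-2.7, 1.4, 3.7]
gripper_width: 0.142
t 25.4 p [525.9 -18.7  23.8] psi -35.78 tilt [-0.001  0.001 -1.   ] F [-2.7  1.4  3.7] w 0.142 q [-0.25  0.17  1.97  0.    1.    0.37]
[524.76465457 -18.71665158] -115.96131884980281
total shift tool [ 0.4 -6.3  0. ] turn [0. 0. 8.]
1 rows each: t [ 0.44 -6.26  0.  ] w [0. 0. 8.]
```

```bash
python3 -m pendant '[{"tx":0,"ty":0,"tz":0,"wx":0,"wy":0,"wz":0,"gripper":-1},{"tx":0.3,"ty":-6.3,"tz":0,"wx":0,"wy":0,"wz":8,"gripper":-1},{"tx":0.4,"ty":-6.3,"tz":0,"wx":0,"wy":0,"wz":8,"gripper":-1},{"tx":0.4,"ty":-6.3,"tz":0,"wx":0,"wy":0,"wz":8,"gripper":-1},{"tx":0.4,"ty":-6.3,"tz":0,"wx":0,"wy":0,"wz":8,"gripper":-1},{"tx":0.4,"ty":-6.3,"tz":0,"wx":0,"wy":0,"wz":8,"gripper":-1},{"tx":0.4,"ty":-6.3,"tz":0,"wx":0,"wy":0,"wz":8,"gripper":-1},{"tx":0.4,"ty":-6.3,"tz":0,"wx":0,"wy":0,"wz":8,"gripper":-1}]'
python3 - <<'E'
from wm import *
M=show(); a=lambda j: np.degrees(2.443-j)+94.05+90-360
print("j by psi",2.443-np.radians(psi(M)+175.95)); v=w2d(M[:3,3])-[-100,79]; print(np.linalg.norm(v),2.443-np.arctan2(v[1],v[0]))
plan(M,TM([*lug(1.396,44.5),M[2,3]],a(1.396)),5); capture("w20")
E
```

```text
t: 26.2
eef_pos: [0.5073, 0.0181, 0.0238]
eef_rot: [0.001, 1.0, -0.018, 0.0]
force: [-1.9, -2.8, 2.8]
gripper_width: 0.14
t 26.2 p [507.3  18.1  23.8] psi -92.08 tilt [ 0.001 -0.002 -1.   ] F [-1.9 -2.8  2.8] w 0.14 q [-0.19  0.13  2.02 -0.    1.    1.42]
j by psi 0.979198282223561
43.944674956210704 0.9522819320550109
total shift tool [  3.2 -19.2  -0. ] turn [ 0.1  -0.07 23.88]
5 rows each: t [ 0.   -3.92 -0.  ] w [ 0.02 -0.01  4.78]
```

View pics/w20.png

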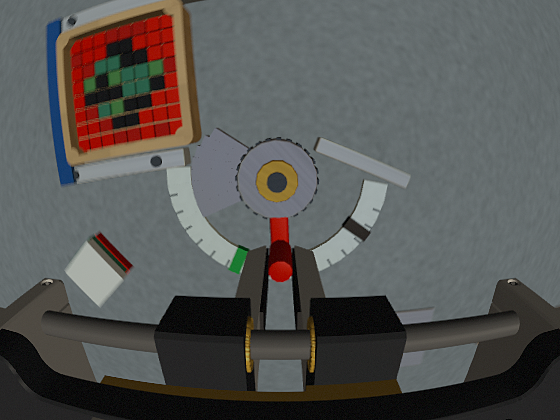

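```bash
python3 -m pendant '[{"tx":0,"ty":-3.9,"tz":0,"wx":0,"wy":0,"wz":4.8,"gripper":-1},{"tx":0,"ty":-3.9,"tz":0,"wx":0,"wy":0,"wz":4.8,"gripper":-1},{"tx":0,"ty":-3.9,"tz":0,"wx":0,"wy":0,"wz":4.8,"gripper":-1},{"tx":0,"ty":-3.9,"tz":0,"wx":0,"wy":0,"wz":4.8,"gripper":-1},{"tx":0,"ty":-3.9,"tz":0,"wx":0,"wy":0,"wz":4.8,"gripper":-1},{"tx":0,"ty":0,"tz":0,"wx":0,"wy":0,"wz":0,"gripper":-1},{"tx":0,"ty":0,"tz":0,"wx":0,"wy":0,"wz":0,"gripper":-1},{"tx":0,"ty":0,"tz":0,"wx":0,"wy":0,"wz":0,"gripper":-1}]'
python3 - <<'E'
from wm import *
M=show()
print("j by psi",2.443-np.radians(psi(M)+175.95)); v=w2d(M[:3,3])-[-100,79]; print(np.linalg.norm(v),2.443-np.arctan2(v[1],v[0]))
capture("w21"); im,c=load("w21"); cv2.imwrite("pics/w21c.png",cv2.resize(im[90:330,150:410],None,fx=2.5,fy=2.5,interpolation=cv2.INTER_CUBIC))
E
```

```text
t: 27.05
eef_pos: [0.5114, 0.0375, 0.0237]
eef_rot: [-0.0, 0.975, -0.222, 0.001]
force: [-2.2, -1.1, 5.1]
gripper_width: 0.144
t 27.05 p [511.4  37.5  23.7] psi -115.66 tilt [ 0.001 -0.    -1.   ] F [-2.2 -1.1  5.1] w 0.144 q [-0.15  0.14  2.01  0.    1.    1.87]
j by psi 1.3907200972547116
44.421949741703926 1.404961243766666
```

View pics/w21c.png

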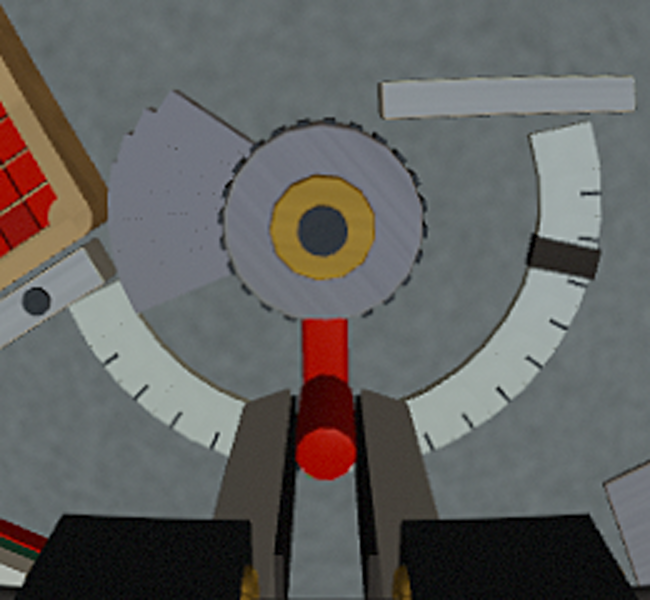

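Lug joint ≈ 1.40. I'll open, rise, and check.

```bash
python3 -m pendant '[{"tx":0,"ty":0,"tz":0,"wx":0,"wy":0,"wz":0,"gripper":0},{"tx":0,"ty":0,"tz":0,"wx":0,"wy":0,"wz":0,"gripper":0},{"tx":0,"ty":0,"tz":0,"wx":0,"wy":0,"wz":0,"gripper":0},{"tx":0,"ty":0,"tz":0,"wx":0,"wy":0,"wz":0,"gripper":0},{"tx":0,"ty":0,"tz":-25,"wx":0,"wy":0,"wz":0,"gripper":0},{"tx":0,"ty":0,"tz":-40,"wx":0,"wy":0,"wz":0,"gripper":0},{"tx":0,"ty":0,"tz":-40,"wx":0,"wy":0,"wz":0,"gripper":0},{"tx":0,"ty":0,"tz":-30,"wx":0,"wy":0,"wz":0,"gripper":0}]'
python3 - <<'E'
from wm import *
M=show()
capture("w22"); im,c=load("w22"); cv2.imwrite("pics/w22c.png",cv2.resize(im[30:290,150:410],None,fx=2.3,fy=2.3,interpolation=cv2.INTER_CUBIC))
E
```

```text
t: 27.9
eef_pos: [0.5115, 0.0377, 0.1606]
eef_rot: [-0.0, 0.975, -0.223, 0.001]
force: [-0.1, -0.4, -1.0]
gripper_width: 0.5
t 27.9 p [511.5  37.7 160.6] psi -115.76 tilt [ 0.003 -0.    -1.   ] F [-0.1 -0.4 -1. ] w 0.5 q [-0.15 -0.06  1.93  0.    1.27  1.87]
```

View pics/w22c.png

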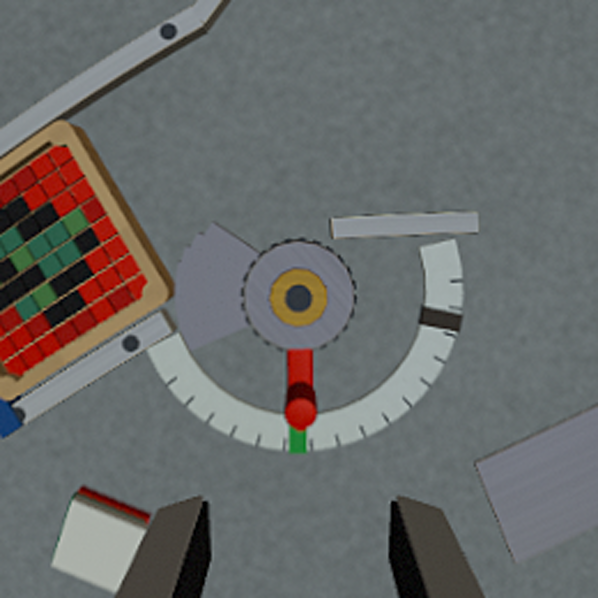

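The lug at (300,412) points at the green mark at (298,438), and the flange sits behind the tray's corner. I'll make a final measurement and an overall check.

Run:
```python
from wm import *
im,c=load("w22")
f=lambda u,v:(u/2.3+150-.3, v/2.3+30-.3)
P={k:ray(c,f(*uv),z,True)[:2]*1000 for k,(uv,z) in dict(post=((298.5,298),.036),lug=((300.5,413),.064),green=((298,440),.006)).items()}
for k in("lug","green"):
    v=P[k]-P["post"]; print(k,P[k].round(1),np.linalg.norm(v).round(1),"j",(2.443-((np.arctan2(v[1],v[0])-YAW))).round(3))
rc=tray("w22",exclude_below=230)
for n in("top","side"):
    im,_=r.camera(n); cv2.imwrite(f"pics/{n}_end.png",im)
o=r.get_obs(); print(o["t"],o["force"])
```

```text
lug [511.   36.4] 44.7 j 1.375
green [485.7  50. ] 73.4 j 1.398
tray [623.3 122.7] [100.7 101.2] edge ang 3.99 rel dock -0.06 dock [-0.3 -0.3]
28.05 [-0.95168676 -0.73653961 -0.21083917]
```

View pics/side_end.png

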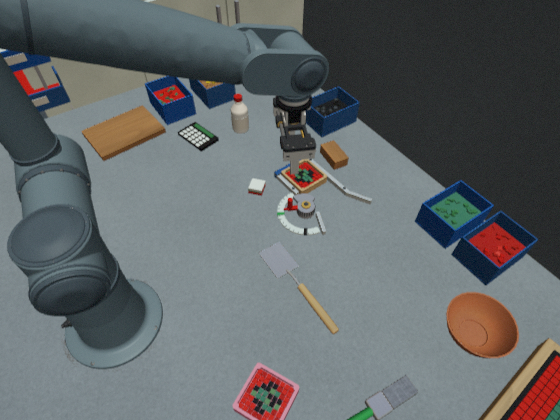

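View pics/top_end.png

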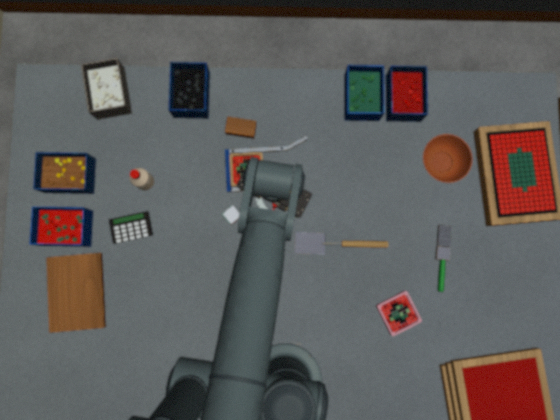

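The lug measures 1.375 rad and the green mark 1.398, so it is well inside the mark (±0.064). The tray is home at (-0.3, -0.3) mm. Everything else is at its starting pixels, and the robot touches nothing. Handing in.

```bash
python3 -c "
from workcell import r
print(r.finish_job())"
```

```text
the job is handed in; nothing more can be done
None
```

I docked the tray, locked it in, and handed the job in at about 28 s. I swung the collar by its lug to the open stop, pushed the tray flat with two fingers until it met the blue stop, then turned the lug to the green mark and let go.

**Last checks**
- **Tray:** at (-0.3, -0.3) mm in the dock frame, turned -0.06°. Pushing on it raised the force to 14.5 N with no movement.
- **Lug:** measured at 1.375 rad against 1.398 for the green mark. That is 0.02 rad off centre and still inside the mark. The gripper pose before release read 1.39 to 1.40.
- **Rest of the bench:** the other things are at their starting pixels in the top and side views. The gripper was open, raised clear, and read no contact force.

**What went wrong or disagreed**
- **Fingertip height:** the real fingertips sit about 21 mm above the reported tool point. The first lug grasp missed because of this.
- **First push:** the fingers passed above the tray's rear border and hovered over the tesserae without touching. The measured tray pose had not changed. I corrected for the offset after that.
- **Lug reading:** the camera and the gripper pose differ by about 0.02 to 0.03 rad on the final lug angle.

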